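# Scoop massage balls into the shaker and jog it

## Task

Using the steel scoop, not your fingers, move at least three of the five wooden massage balls from the white dish into the shaker's open well, leaving the others in the dish or the well and none spilled, then stand the scoop flat on the bare sill and let go of it. After the balls are in the well, push the shaker's toggle over towards the raised pip, never the other way, hold it well over for a good second, and let it spring back upright. Do not disturb the bottle rack, buffer, finger rest or nail pusher.

Things in the scene. Friction and masses are not known exactly. Their poses are not given: they have to be found in the camera images.
- scoop_grip (a point): Loose steel scoop, 187 x 104 mm, 160 g, standing level on its flat blade. This point: centre of its wooden bar handle, 68 mm above the blade's underside. x runs from the open mouth (-x) to the handle end, z up. Bar 92 mm long (x, 46 mm each way), 16 mm wide (y), 26 mm tall; free to grip from x = -35 mm to its end. Balanced about 80 mm to the mouth side of this point.
- scoop_lip (a point): Middle of the scoop's front edge (lip), on the underside of its 2.5 mm thick flat blade, at x = -145 mm, z = -68 mm from scoop_grip; same axes. The blade runs from here 95 mm in +x; side walls stand 28 mm high, 98 mm apart inside, 104 mm outside; rear wall 34 mm high at x = +95 mm. The mouth is open at the top and front.
- dish_floor (a point): White ceramic dish, fixed, outside 229 (x) x 136 mm, rim 34 mm over the sill. This point: on its inner floor, 8 mm above the sill, midway across; z up. Flat floor from x = -77 to +115 mm, y = -62 to +62 mm. At the -x end a face slopes up and outward at 45 degrees from x = -77 mm to the end wall; the other walls are upright. Balls start in the -x part; x above 0 is free for the scoop.
- ball0: Wooden massage ball, 30 mm across, 12 g, loose, rolls easily; origin at its centre. Starts on the dish floor. The five are alike.
- ball1: Wooden massage ball, 30 mm across, 12 g, loose, rolls easily; origin at its centre. Starts on the dish floor. The five are alike.
- ball2: Wooden massage ball, 30 mm across, 12 g, loose, rolls easily; origin at its centre. Starts on the dish floor. The five are alike.
- ball3: Wooden massage ball, 30 mm across, 12 g, loose, rolls easily; origin at its centre. Starts on the dish floor. The five are alike.
- ball4: Wooden massage ball, 30 mm across, 12 g, loose, rolls easily; origin at its centre. Starts on the dish floor. The five are alike.
- well_floor (a point): Shaker: fixed grey box 205 x 160 mm, 100 mm high; its flat top has an open square well and a deck with the toggle. This point: middle of the well's floor, 34 mm above the sill; z up, -x points to the toggle. Well 130 x 130 mm inside, upright walls, 66 mm deep. The box reaches from x = -130 to +75 mm, y = -80 to +80 mm of this point.
- toggle (a joint): Toggle angle in rad: 0 upright and centred, positive leaning to the shaker's +y side, where a raised steel pip (16 mm dome) stands on the deck 52 mm beside the toggle; stops at -0.6 and +0.6. A soft spring recentres it at once when released (about 3 N at the knob for 0.5 rad). Well over means more than 0.3.
- toggle_tip (a point): Centre of the toggle's 20 mm black ball knob, on a 14 mm thick stem 52 mm above its pivot, which is level with the deck (100 mm above the sill); moves with the toggle, swinging in the shaker's y-z plane. With the toggle at 0 it lies at x = -95, y = 0, z = +118 mm from well_floor.
- rack: Bystander: clear acrylic rack 75 x 230 mm with four empty polish bottles, 104 mm tall, loose; origin under its centre.
- buffer: Bystander: buffer block 95 x 30 x 28 mm, loose; origin under its centre.
- rest: Bystander: silicone finger rest 110 x 60 mm, 40 mm high, loose; origin under its centre.
- pusher: Bystander: flat steel nail pusher about 136 mm long, 6 mm thick, loose; origin under its centre.
Mind the look-alikes: they are no part of the job. Leave any purple or turquoise look-alike of the part that bears scoop_grip alone.

How it is judged:
On the way, in this order (a step that is already met when the one before it is completed fails the run):
1. at least three balls lie in the shaker's well ((((horizontal distance between ball0 and well_floor below 0.078 m and height (world z) of ball0 below 0.096 m) and (horizontal distance between ball1 and well_floor below 0.078 m and height (world z) of ball1 below 0.096 m) and (horizontal distance between ball2 and well_floor below 0.078 m and height (world z) of ball2 below 0.096 m)) or ((horizontal distance between ball0 and well_floor below 0.078 m and height (world z) of ball0 below 0.096 m) and (horizontal distance between ball1 and well_floor below 0.078 m and height (world z) of ball1 below 0.096 m) and (horizontal distance between ball3 and well_floor below 0.078 m and height (world z) of ball3 below 0.096 m)) or ((horizontal distance between ball0 and well_floor below 0.078 m and height (world z) of ball0 below 0.096 m) and (horizontal distance between ball1 and well_floor below 0.078 m and height (world z) of ball1 below 0.096 m) and (horizontal distance between ball4 and well_floor below 0.078 m and height (world z) of ball4 below 0.096 m)) or ((horizontal distance between ball0 and well_floor below 0.078 m and height (world z) of ball0 below 0.096 m) and (horizontal distance between ball2 and well_floor below 0.078 m and height (world z) of ball2 below 0.096 m) and (horizontal distance between ball3 and well_floor below 0.078 m and height (world z) of ball3 below 0.096 m)) or ((horizontal distance between ball0 and well_floor below 0.078 m and height (world z) of ball0 below 0.096 m) and (horizontal distance between ball2 and well_floor below 0.078 m and height (world z) of ball2 below 0.096 m) and (horizontal distance between ball4 and well_floor below 0.078 m and height (world z) of ball4 below 0.096 m)) or ((horizontal distance between ball0 and well_floor below 0.078 m and height (world z) of ball0 below 0.096 m) and (horizontal distance between ball3 and well_floor below 0.078 m and height (world z) of ball3 below 0.096 m) and (horizontal distance between ball4 and well_floor below 0.078 m and height (world z) of ball4 below 0.096 m)) or ((horizontal distance between ball1 and well_floor below 0.078 m and height (world z) of ball1 below 0.096 m) and (horizontal distance between ball2 and well_floor below 0.078 m and height (world z) of ball2 below 0.096 m) and (horizontal distance between ball3 and well_floor below 0.078 m and height (world z) of ball3 below 0.096 m)) or ((horizontal distance between ball1 and well_floor below 0.078 m and height (world z) of ball1 below 0.096 m) and (horizontal distance between ball2 and well_floor below 0.078 m and height (world z) of ball2 below 0.096 m) and (horizontal distance between ball4 and well_floor below 0.078 m and height (world z) of ball4 below 0.096 m)) or ((horizontal distance between ball1 and well_floor below 0.078 m and height (world z) of ball1 below 0.096 m) and (horizontal distance between ball3 and well_floor below 0.078 m and height (world z) of ball3 below 0.096 m) and (horizontal distance between ball4 and well_floor below 0.078 m and height (world z) of ball4 below 0.096 m)) or ((horizontal distance between ball2 and well_floor below 0.078 m and height (world z) of ball2 below 0.096 m) and (horizontal distance between ball3 and well_floor below 0.078 m and height (world z) of ball3 below 0.096 m) and (horizontal distance between ball4 and well_floor below 0.078 m and height (world z) of ball4 below 0.096 m)))), for 0.2 s.
2. the toggle is held towards the pip, past 0.3 rad, for 0.7 s (value of joint toggle above 0.3 rad), for 0.7 s.
At the end, for the whole second after the job is handed in: At least three balls lie in the shaker's well (centre below its rim) and every other ball in the well or the dish; the scoop stands level on the bare sill (handle centre 60 to 72.5 mm up, tilt under 0.1 rad), not in the dish; the toggle is back within 0.08 rad of upright ((((horizontal distance between ball0 and well_floor below 0.078 m and height (world z) of ball0 below 0.096 m) and (horizontal distance between ball1 and well_floor below 0.078 m and height (world z) of ball1 below 0.096 m) and (horizontal distance between ball2 and well_floor below 0.078 m and height (world z) of ball2 below 0.096 m)) or ((horizontal distance between ball0 and well_floor below 0.078 m and height (world z) of ball0 below 0.096 m) and (horizontal distance between ball1 and well_floor below 0.078 m and height (world z) of ball1 below 0.096 m) and (horizontal distance between ball3 and well_floor below 0.078 m and height (world z) of ball3 below 0.096 m)) or ((horizontal distance between ball0 and well_floor below 0.078 m and height (world z) of ball0 below 0.096 m) and (horizontal distance between ball1 and well_floor below 0.078 m and height (world z) of ball1 below 0.096 m) and (horizontal distance between ball4 and well_floor below 0.078 m and height (world z) of ball4 below 0.096 m)) or ((horizontal distance between ball0 and well_floor below 0.078 m and height (world z) of ball0 below 0.096 m) and (horizontal distance between ball2 and well_floor below 0.078 m and height (world z) of ball2 below 0.096 m) and (horizontal distance between ball3 and well_floor below 0.078 m and height (world z) of ball3 below 0.096 m)) or ((horizontal distance between ball0 and well_floor below 0.078 m and height (world z) of ball0 below 0.096 m) and (horizontal distance between ball2 and well_floor below 0.078 m and height (world z) of ball2 below 0.096 m) and (horizontal distance between ball4 and well_floor below 0.078 m and height (world z) of ball4 below 0.096 m)) or ((horizontal distance between ball0 and well_floor below 0.078 m and height (world z) of ball0 below 0.096 m) and (horizontal distance between ball3 and well_floor below 0.078 m and height (world z) of ball3 below 0.096 m) and (horizontal distance between ball4 and well_floor below 0.078 m and height (world z) of ball4 below 0.096 m)) or ((horizontal distance between ball1 and well_floor below 0.078 m and height (world z) of ball1 below 0.096 m) and (horizontal distance between ball2 and well_floor below 0.078 m and height (world z) of ball2 below 0.096 m) and (horizontal distance between ball3 and well_floor below 0.078 m and height (world z) of ball3 below 0.096 m)) or ((horizontal distance between ball1 and well_floor below 0.078 m and height (world z) of ball1 below 0.096 m) and (horizontal distance between ball2 and well_floor below 0.078 m and height (world z) of ball2 below 0.096 m) and (horizontal distance between ball4 and well_floor below 0.078 m and height (world z) of ball4 below 0.096 m)) or ((horizontal distance between ball1 and well_floor below 0.078 m and height (world z) of ball1 below 0.096 m) and (horizontal distance between ball3 and well_floor below 0.078 m and height (world z) of ball3 below 0.096 m) and (horizontal distance between ball4 and well_floor below 0.078 m and height (world z) of ball4 below 0.096 m)) or ((horizontal distance between ball2 and well_floor below 0.078 m and height (world z) of ball2 below 0.096 m) and (horizontal distance between ball3 and well_floor below 0.078 m and height (world z) of ball3 below 0.096 m) and (horizontal distance between ball4 and well_floor below 0.078 m and height (world z) of ball4 below 0.096 m))) and ((horizontal distance between ball0 and well_floor below 0.078 m and height (world z) of ball0 below 0.096 m) or (x of ball0 in the frame of dish_floor between -0.12 and 0.12 m and y of ball0 in the frame of dish_floor between -0.066 and 0.066 m and z of ball0 in the frame of dish_floor between 0 and 0.05 m)) and ((horizontal distance between ball1 and well_floor below 0.078 m and height (world z) of ball1 below 0.096 m) or (x of ball1 in the frame of dish_floor between -0.12 and 0.12 m and y of ball1 in the frame of dish_floor between -0.066 and 0.066 m and z of ball1 in the frame of dish_floor between 0 and 0.05 m)) and ((horizontal distance between ball2 and well_floor below 0.078 m and height (world z) of ball2 below 0.096 m) or (x of ball2 in the frame of dish_floor between -0.12 and 0.12 m and y of ball2 in the frame of dish_floor between -0.066 and 0.066 m and z of ball2 in the frame of dish_floor between 0 and 0.05 m)) and ((horizontal distance between ball3 and well_floor below 0.078 m and height (world z) of ball3 below 0.096 m) or (x of ball3 in the frame of dish_floor between -0.12 and 0.12 m and y of ball3 in the frame of dish_floor between -0.066 and 0.066 m and z of ball3 in the frame of dish_floor between 0 and 0.05 m)) and ((horizontal distance between ball4 and well_floor below 0.078 m and height (world z) of ball4 below 0.096 m) or (x of ball4 in the frame of dish_floor between -0.12 and 0.12 m and y of ball4 in the frame of dish_floor between -0.066 and 0.066 m and z of ball4 in the frame of dish_floor between 0 and 0.05 m)) and height (world z) of scoop_grip between 0.06 and 0.0725 m and angle between scoop_grip's own z axis and vertical below 0.1 rad and value of joint toggle between -0.08 and 0.08 rad); the robot touches nothing.
It fails at once if the fingers touch a ball (contact force between the fingers and ball0 above 0.3 N or contact force between the fingers and ball1 above 0.3 N or contact force between the fingers and ball2 above 0.3 N or contact force between the fingers and ball3 above 0.3 N or contact force between the fingers and ball4 above 0.3 N).
It fails at once if the toggle is pushed the wrong way, past -0.25 rad (value of joint toggle below -0.25 rad).
It fails at once if a bystander is shifted by more than 30 mm (distance of any of rack, buffer, rest, pusher from where it was at the start of the episode above 0.03 m).
It also fails if it takes over 72 s, if anything falls off the work surface, if the arm or the gripper's body presses on something with over 40 N, if the wrist force passes 120 N, or if a joint passes its speed limit or range.

## Robot

A 6-joint arm with a two-finger parallel gripper is mounted at the origin on the work surface. World frame = base frame: x ahead of the robot, y to its left, z up, the work surface at z = 0. Lengths are in m, angles in rad, forces in N, time in s.
With the tool pointing down it reaches from about 0.375 to 0.9 m from the base axis. Payload 3.1 kg.
Tool frame: the origin (TCP) lies midway between the tips of the shut fingers; the grasp point (between the pads) lies pinch_z behind it (pinch_z is the distance from the TCP to the grasp point, in m); y points along the fingers, z is the direction in which the jaws open and shut, and the axes are right-handed (so a half turn about y gives the same grasp; the last joint's range is limited). The gripper opens to 87 mm and grips with 3 to 60 N. Pads are 19 mm wide; open, the fingers measure 117 mm over their backs; the gripper's body (75 mm by 190 mm) begins 51 mm behind the grasp point.
Start: joints at [1.03, 0.527, 1.433, -0, 1.181, -0.178], TCP at [0.221, 0.585, 0.223] pointing down, gripper open.
Joint ranges: [-3.08, 3.08], [-0.75, 2.2], [0.22, 2.44], [-1.43, 4.57], [0, 2.65], [-2.85, 2.85]. Speed limits (rad/s): [2.79, 2.79, 3.14, 3.14, 3.14, 3.14].

## Interface

Orientations are given as a unit quaternion [x, y, z, w].
In Python, from rig import get_obs, camera, hand_in, pinch_z gives the robot as it stands. The module is installed in compiled form; this text tells all that it offers.
- The arm moves only by the tool arm_command, never from a script. Its argument "plan" is a list of rows, each a list of 2 entries, a list of its own where there are three numbers: the shift along the world's x, y, z in units of 25 mm (1.0 is 25 mm), then the turn about the world's z in units of 5 degrees (1.0 is 5 degrees). A call has 1 to 5 rows; each row is the pose to reach, as a shift and turn from the pose commanded when the call began; what a row does not reach only later rows make up. A row lasts 1/10 s, in which the tool goes at most 50 mm and 8.59 degrees, less where a joint would pass 70% of its speed; a pose out of reach is approached as far as the arm can. A call with a gripper value outside its range is refused whole. "fingers" is the opening, from -1 (shut) to 1 (fully open), set as the call begins (left out, the last holds). The fingers move at their own pace and stop on an object; "force" is the grip in N (left out, the last holds). Time passes only in rows, so rows that repeat a pose let the fingers close. It gives the time, the measured TCP pose, the force and the opening at its end, in the units of the state.
- get_obs(): the state, without advancing time (a new reading comes with each control period).
- camera(name): name is "scene" or "top" or "wrist"; returns a dict with "pixels" (384x512x3 uint8, red, green, blue), "camera_matrix" (3x3 intrinsics, pixels), "distortion" ([k1, k2, p1, p2, k3] as OpenCV has them; the pictures are not rectified), "R" (3x3) and "t" (3): a world point X has camera coordinates R X + t. Camera axes: x right, y down, z forward; pixel columns grow to the right and rows downward; lengths in m; the calibration is good to about 2 mm. A picture is of the moment at which its call begins. There is no depth.
- hand_in(): hands the job in, once; it reports no verdict.
The state is a dict: "time": time; "q": joint angles; "joint_velocities": joint speeds; "joint_torque": joint torques, N m; "position": TCP position; "tool_rot": TCP orientation; "ft_force": force on the tool from outside, world axes, zero at the start; "moment": the same for the moment, N m; "grip_width": finger opening in m.
Only numpy, scipy, OpenCV 4.12 (cv2) and the standard library are available. Lean on these libraries where they do the work, as an engineer would, in place of code of your own. Each camera call takes 0.05 s, during which the arm holds its last target.

## Working session

There is one attempt and no reset: what is moved stays moved. The work goes in short steps, Python scripts to look and compute and a tool call to move; the robot and the scene stay as the last step left them, time stands still between calls to the robot, and variables do not carry over. Pictures are saved under pics/ and viewed, and the job is handed in when it is done.

Besides the shell and the picture viewer there is one more tool, called after "Call:" by a JSON object that holds its "op" and its "data", one argument or row to a line. arm_command: Moves the arm, as the interface text tells. Its arguments: {"type":"object","properties":{"plan":{"type":"array"},"fingers":{"type":"number"},"force":{"type":"number"}},"required":["plan"]}

```bash
mkdir -p pics
cat > h.py <<'E'
import numpy as np, cv2
from rig import get_obs, camera, hand_in, pinch_z
def snap(name,fn):
    c=camera(name); cv2.imwrite('pics/'+fn+'.png',cv2.cvtColor(c['pixels'],cv2.COLOR_RGB2BGR))
    np.savez('pics/'+fn+'.npz',**{k:np.array(c[k]) for k in c}); return c
def load(fn): return np.load('pics/'+fn+'.npz')
def px2w(fn,uv,z):
    c=load(fn); p=cv2.undistortPoints(np.array(uv,float).reshape(-1,1,2),c['camera_matrix'],c['distortion']).reshape(-1,2)
    R,t=c['R'],c['t']; o=-R.T@t; z=np.broadcast_to(z,(len(p),)); out=[]
    for a,zz in zip(p,z):
        d=R.T@np.array([a[0],a[1],1]); out.append(o+d*(zz-o[2])/d[2])
    return np.array(out)
def w2px(fn,X):
    c=load(fn); return cv2.projectPoints(np.array(X,float).reshape(-1,1,3),cv2.Rodrigues(c['R'])[0],c['t'],c['camera_matrix'],c['distortion'])[0].reshape(-1,2)
def crop(fn,x0,y0,x1,y1,s,out):
    im=cv2.imread('pics/'+fn+'.png')[y0:y1,x0:x1]; cv2.imwrite('pics/'+out+'.png',cv2.resize(im,None,fx=s,fy=s,interpolation=cv2.INTER_CUBIC))
E
python3 - <<'E'
from h import *
o=get_obs(); print({k:np.round(v,3) for k,v in o.items()}, pinch_z)
for n in ['scene','top','wrist']:
    c=snap(n,n+'0'); print(n,-c['R'].T@c['t'])
E
```

```text
{'time': np.float64(0.0), 'q': array([ 1.03 ,  0.528,  1.434,  0.   ,  1.181, -0.179]), 'joint_velocities': array([ 0.001, -0.   ,  0.001,  0.   ,  0.001, -0.   ]), 'joint_torque': array([ -0.   , -44.004, -17.66 ,   0.063,   0.058,  -0.   ]), 'position': array([0.221, 0.584, 0.222]), 'tool_rot': array([ 0.696, -0.127,  0.127, -0.695]), 'ft_force': array([ 0.544, -0.38 , -0.432]), 'moment': array([ 0.001, -0.012, -0.016]), 'grip_width': np.float64(0.087)} 0.0187
scene [ 1.1248952  -0.15069805  0.81843569]
top [ 0.37721682 -0.00488916  1.56619073]
wrist [0.14936445 0.61251357 0.38425699]
```

View pics/scene0.png

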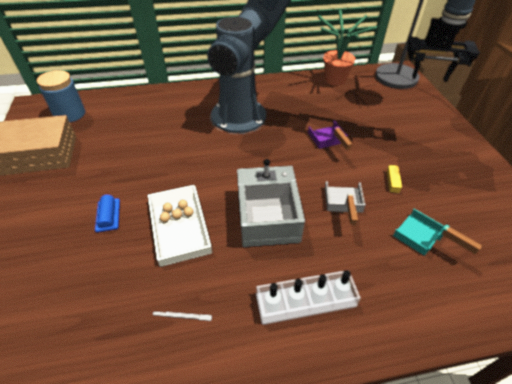

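View pics/top0.png

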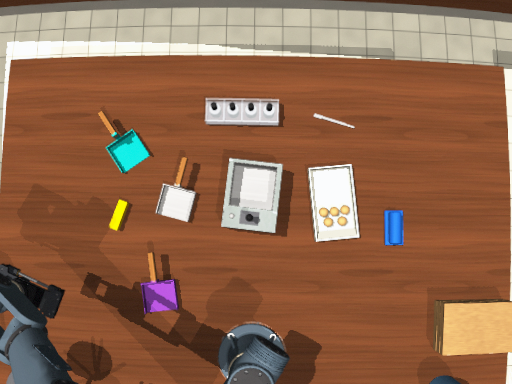

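View pics/wrist0.png

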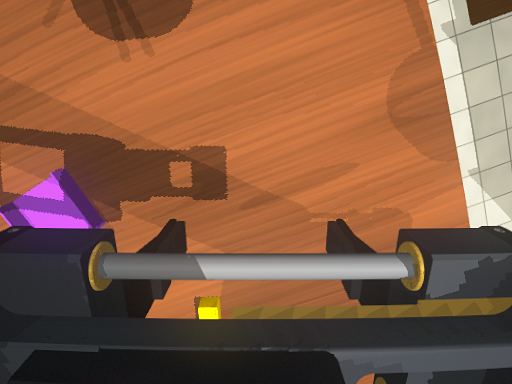

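The top view shows the steel scoop at (178,190) with its handle pointing up in the image (+x). The shaker is at (252,195), its knob at (250,217) and the pip at (232,216). The dish is at (333,203), with the balls near its lower end. The purple and turquoise scoops are look-alikes. I'll enlarge the picture to measure.

Run:
```python
from h import *
crop('top0',140,85,380,255,3.3,'top0c')
from scipy.spatial.transform import Rotation as Ro
o=get_obs(); print(Ro.from_quat(o['tool_rot']).as_matrix().round(3))
```

```text
[[ 0.935 -0.001  0.354]
 [-0.354 -0.001  0.935]
 [-0.    -1.    -0.002]]
```

View pics/top0c.png

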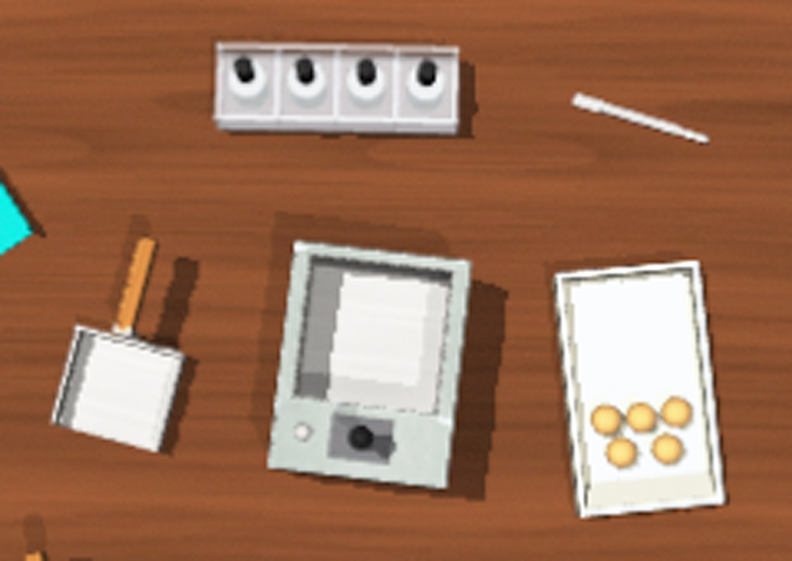

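```bash
cat >> h.py <<'E'
def fc(pts,z,fn='top0',s=3.3,o=(140,85)): return px2w(fn,(np.array(pts)+0.5)/s-0.5+np.array(o),z)
E
python3 - <<'E'
from h import *
np.set_printoptions(precision=4,suppress=True)
h=fc([(147,240),(124,328)],.081);print('handle',h,np.linalg.norm(h[0]-h[1]),np.degrees(np.arctan2(*(h[0]-h[1])[[1,0]])))
b=fc([(54,422),(160,450),(184,352),(77,328)],.02);print('blade',b,b.mean(0),np.linalg.norm(b-np.roll(b,1,0),axis=1))
s=fc([(296,242),(469,262),(445,487),(268,467)],.1);print('shaker',s,np.linalg.norm(s-np.roll(s,1,0),axis=1))
u=(s[0]+s[1]-s[2]-s[3]);u/=np.linalg.norm(u);a=np.arctan2(u[1],u[0]);print('yaw',np.degrees(a),'well',s.mean(0)+u*.0275, 'tog',s.mean(0)-u*.0675)
print('knob',fc([(361,437)],.152),'pip',fc([(303,431)],.105))
d=fc([(555,272),(698,262),(724,503),(580,516)],.034);print('dish',d,np.linalg.norm(d-np.roll(d,1,0),axis=1))
u=(d[0]+d[1]-d[2]-d[3]);u/=np.linalg.norm(u);a=np.arctan2(u[1],u[0]);print('yaw',np.degrees(a),d.mean(0))
B=fc([(606,418),(641,417),(677,411),(621,452),(667,449)],.023)
v=np.array([-u[1],u[0],0]);print([( (x-d.mean(0))@u-.0055,(x-d.mean(0))@v) for x in B])
E
```

```text
handle [[0.6103 0.2132 0.081 ]
 [0.5291 0.232  0.081 ]] 0.08332582689428625 -13.042858483617874
blade [[0.445  0.3064 0.02  ]
 [0.4204 0.2045 0.02  ]
 [0.5133 0.1839 0.02  ]
 [0.5347 0.2869 0.02  ]] [0.4784 0.2454 0.02  ] [0.0918 0.1048 0.0952 0.1051]
shaker [[ 0.6071  0.0757  0.1   ]
 [ 0.5913 -0.08    0.1   ]
 [ 0.3895 -0.061   0.1   ]
 [ 0.4047  0.0967  0.1   ]] [0.2035 0.1564 0.2027 0.1584]
yaw -5.647359237457396 well [0.5255 0.0051 0.1   ] tog [0.431  0.0145 0.1   ]
knob [[0.4308 0.0136 0.152 ]] pip [[0.4371 0.0658 0.105 ]]
dish [[ 0.5928 -0.1642  0.034 ]
 [ 0.6049 -0.2998  0.034 ]
 [ 0.3785 -0.3249  0.034 ]
 [ 0.3649 -0.1895  0.034 ]] [0.2293 0.1361 0.2278 0.136 ]
yaw 6.325771108572369 [ 0.4853 -0.2446  0.034 ]
[(np.float64(-0.030294040400182846), np.float64(0.03302039196207964)), (np.float64(-0.032526394901580755), np.float64(-7.392028219492239e-05)), (np.float64(-0.03017609517554619), np.float64(-0.03473666655191019)), (np.float64(-0.06343738348355843), np.float64(0.022183195733341852)), (np.float64(-0.06485077255788091), np.float64(-0.021508267033662553))]
```

Call:
{"op": "arm_command", "data": {
  "plan": [
    [[1.2,-1.3,0],0.5],
    [[2.6,-2.8,0],1],
    [[4,-4.3,0],1.5],
    [[5.3,-5.8,0],1.5],
    [[6.6,-7.1,0],1.55]
  ],
  "fingers": 0.2,
  "force": 60
}}

```text
time: 0.65
position: [0.3867, 0.4052, 0.2223]
tool_rot: [0.703, -0.08, 0.08, -0.702]
ft_force: [0.2, 0.1, 0.4]
grip_width: 0.0564
```

Call:
{"op": "arm_command", "data": {
  "plan": [
    [[1.3,-1.4,0],0],
    [[2.6,-2.9,-0.2],0],
    [[4,-4.3,-0.5],0],
    [[5.3,-5.8,-0.8],0],
    [[6.5,-7.1,-0.8],0]
  ]
}}

```text
time: 1.15
position: [0.5491, 0.2272, 0.2012]
tool_rot: [0.703, -0.081, 0.079, -0.702]
ft_force: [0.3, 0.5, -0.6]
grip_width: 0.0525
```

Run:
```python
from h import *
o=get_obs(); print({k:np.round(o[k],3) for k in ['time','position','tool_rot','q','ft_force','grip_width']})
snap('wrist','w1');snap('top','t1');crop('t1',140,85,380,255,3.3,'t1c')
```

```text
{'time': np.float64(1.15), 'position': array([0.549, 0.227, 0.201]), 'tool_rot': array([ 0.703, -0.081,  0.079, -0.702]), 'q': array([ 0.205,  0.512,  1.532, -0.   ,  1.1  , -1.139]), 'ft_force': array([ 0.306,  0.506, -0.626]), 'grip_width': np.float64(0.052)}
```

View pics/w1.png

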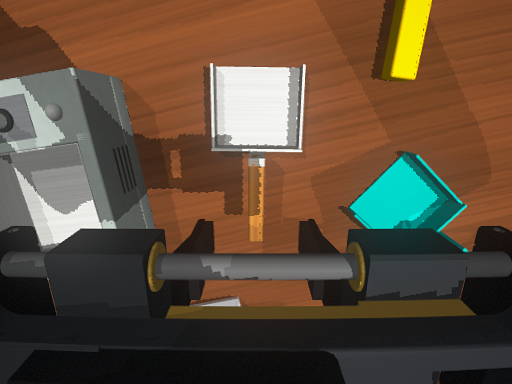

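Wrist view: the handle runs from (256,165) to (256,241), and the blade corners are at about (210,66), (306,66), (212,151) and (303,152).

Run:
```python
from h import *
np.set_printoptions(precision=4,suppress=True)
crop('w1',190,50,330,260,3.6,'w1c')
e=px2w('w1',[(249.5,241),(263,241)],.081);print(e)
f=px2w('w1',[(210,66),(306,66)],.028);print(f,f.mean(0),np.linalg.norm(f[0]-f[1]))
r=px2w('w1',[(212,151),(303,152)],.034);print(r,r.mean(0),np.linalg.norm(r[0]-r[1]))
u=r.mean(0)-f.mean(0);print(np.linalg.norm(u),np.degrees(np.arctan2(u[1],u[0])))
```

```text
[[0.609  0.2073 0.081 ]
 [0.6123 0.2215 0.081 ]]
[[0.4209 0.2064 0.028 ]
 [0.4445 0.3086 0.028 ]] [0.4327 0.2575 0.028 ] 0.10486128598971106
[[0.5109 0.1851 0.034 ]
 [0.5356 0.2871 0.034 ]] [0.5233 0.2361 0.034 ] 0.10494333342178579
0.09324128487454258 -13.283396724352347
```

View pics/w1c.png

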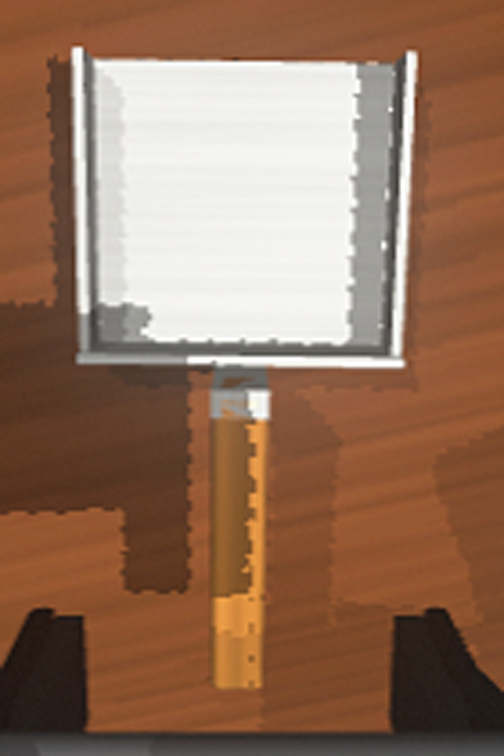

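Call:
{"op": "arm_command", "data": {
  "plan": [
    [[0.1,0.05,-1.5],0],
    [[0.1,0.05,-3.2],0],
    [[0.1,0.05,-4.8],0],
    [[0.1,0.05,-5.8],0],
    [[0.1,0.05,-6.1],0]
  ]
}}

```text
time: 1.75
position: [0.5481, 0.2308, 0.0469]
tool_rot: [0.703, -0.082, 0.077, -0.702]
ft_force: [-0.3, 0.5, 0.7]
grip_width: 0.052
```

Call:
{"op": "arm_command", "data": {
  "plan": [
    [[0,0,0],0],
    [[0,0,0],0],
    [[0,0,0],0],
    [[0,0,0],0],
    [[0,0,0],0]
  ],
  "fingers": -1,
  "force": 60
}}

```text
time: 2.25
position: [0.5518, 0.2308, 0.0512]
tool_rot: [-0.702, 0.079, -0.081, 0.703]
ft_force: [-0.1, -0.7, -0.0]
grip_width: 0.0204
```

Call:
{"op": "arm_command", "data": {
  "plan": [
    [[0,0,0],0],
    [[0,0,0],0],
    [[0,0,0.4],0],
    [[0,0,1],0],
    [[0,0,2],0]
  ]
}}

```text
time: 2.75
position: [0.5499, 0.2305, 0.0998]
tool_rot: [0.703, -0.081, 0.079, -0.702]
ft_force: [-0.1, 0.8, -0.7]
grip_width: 0.0155
```

Run:
```python
from h import *
o=get_obs(); print({k:np.round(o[k],3) for k in ['time','position','tool_rot','ft_force','moment','grip_width']})
snap('wrist','w2');snap('scene','s2');crop('s2',220,130,420,260,4,'s2c')
```

```text
{'time': np.float64(2.75), 'position': array([0.55 , 0.231, 0.1  ]), 'tool_rot': array([ 0.703, -0.081,  0.079, -0.702]), 'ft_force': array([-0.129,  0.834, -0.747]), 'moment': array([ 0.043, -0.047,  0.009]), 'grip_width': np.float64(0.015)}
```

View pics/w2.png

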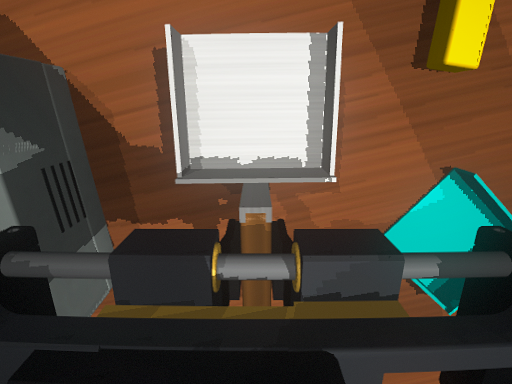

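View pics/s2c.png

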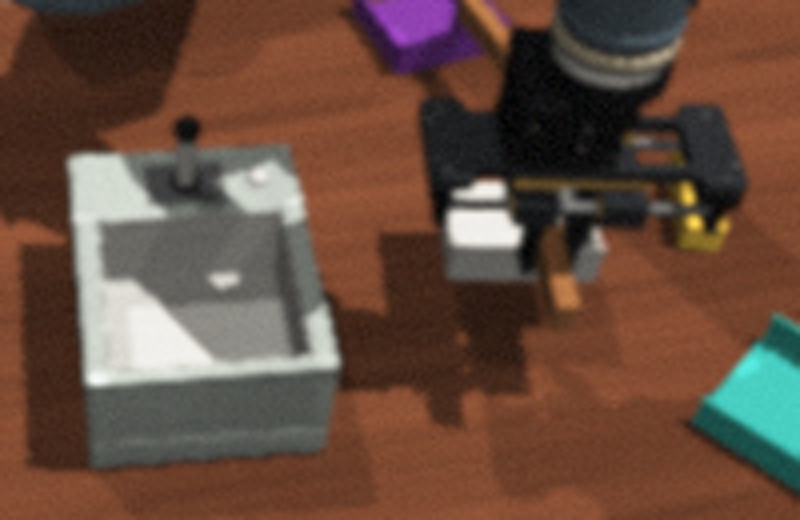

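Run:
```python
from h import *
crop('w2',155,10,355,240,3,'w2c')
```

```text
(no output)
```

View pics/w2c.png

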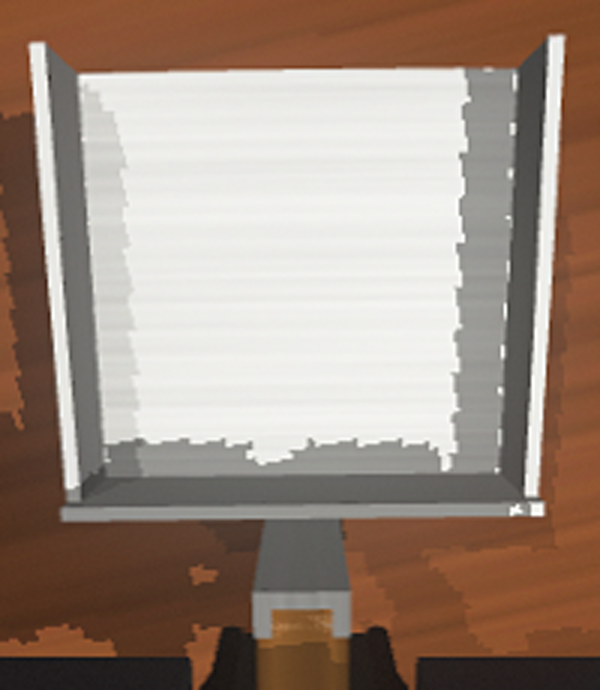

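```bash
cat >> h.py <<'E'
from scipy.spatial.transform import Rotation as Ro
SP=np.array([(-145,-52,-40),(-145,52,-40),(-145,-49,-65.5),(-145,49,-65.5),(-50,-52,-34),(-50,52,-34)])/1000
def scoop_pose(fn,uv,pts=SP):
    c=load(fn); ok,r,t=cv2.solvePnP(pts,np.array(uv,float),c['camera_matrix'],c['distortion'])
    pr=cv2.projectPoints(pts,r,t,c['camera_matrix'],c['distortion'])[0].reshape(-1,2); print('err',np.round(pr-uv,1).tolist())
    R=cv2.Rodrigues(r)[0]; Rw=c['R'].T@R; tw=c['R'].T@(t.ravel()-c['t']); return Rw,tw
E
python3 - <<'E'
from h import *
np.set_printoptions(precision=4,suppress=True)
uv=(np.array([(30,43),(565,35),(80,73),(518,68),(61,521),(545,515)])+.5)/3-.5+[155,10]
R,t=scoop_pose('w2',uv);print(R,t,'lip',R@[-.145,0,-.068]+t)
E
```

```text
err [[0.2, -0.2], [-0.2, -0.0], [-0.3, 0.2], [0.1, -0.1], [0.1, -0.1], [-0.0, 0.2]]
[[ 0.977   0.2133 -0.0017]
 [-0.2133  0.977  -0.0018]
 [ 0.0013  0.0021  1.    ]] [0.5698 0.2274 0.1178] lip [0.4283 0.2585 0.0496]
```

Call:
{"op": "arm_command", "data": {
  "plan": [
    [[0,0,1.5],0],
    [[0,0,3.3],0],
    [[0.2,-1,5],0.5],
    [[0.5,-2.5,6],1],
    [[0.8,-4.3,6],1.5]
  ]
}}

```text
time: 3.35
position: [0.5739, 0.1236, 0.2547]
tool_rot: [-0.706, 0.028, -0.036, 0.707]
ft_force: [1.6, -0.1, -2.2]
grip_width: 0.0159
```

Call:
{"op": "arm_command", "data": {
  "plan": [
    [[0.3,-1.8,0],0.5],
    [[0.5,-3.7,0],1],
    [[0.8,-5.6,0],1.3],
    [[1.0,-7.5,0],1.6],
    [[1.2,-9.4,0],1.9]
  ]
}}

```text
time: 3.85
position: [0.6008, -0.1134, 0.2496]
tool_rot: [-0.706, -0.025, 0.025, 0.707]
ft_force: [0.9, 0.1, -2.0]
grip_width: 0.0155
```

Call:
{"op": "arm_command", "data": {
  "plan": [
    [[0.1,-1.8,0],0.1],
    [[0.2,-3.4,0],0.2],
    [[0.4,-4.4,0],0.32],
    [[0.4,-4.75,0],0.32],
    [[0.4,-4.75,0],0.32]
  ]
}}

```text
time: 4.35
position: [0.6106, -0.231, 0.2493]
tool_rot: [-0.706, -0.034, 0.034, 0.707]
ft_force: [0.4, 1.3, -1.5]
grip_width: 0.0155
```

Run:
```python
from h import *
o=get_obs(); print({k:np.round(o[k],4) for k in ['time','position','tool_rot','q','ft_force','moment','grip_width']})
snap('wrist','w3');snap('top','t3');crop('w3',100,0,420,240,2.5,'w3c')
crop('t3',140,85,380,255,3.3,'t3c')
```

```text
{'time': np.float64(4.35), 'position': array([ 0.6106, -0.231 ,  0.2493]), 'tool_rot': array([-0.7059, -0.0336,  0.0343,  0.7067]), 'q': array([-5.3280e-01,  5.4050e-01,  1.3270e+00,  4.0000e-04,  1.2756e+00,
       -2.1997e+00]), 'ft_force': array([ 0.3966,  1.2878, -1.4854]), 'moment': array([ 0.0983, -0.1206, -0.0048]), 'grip_width': np.float64(0.0155)}
```

View pics/w3c.png

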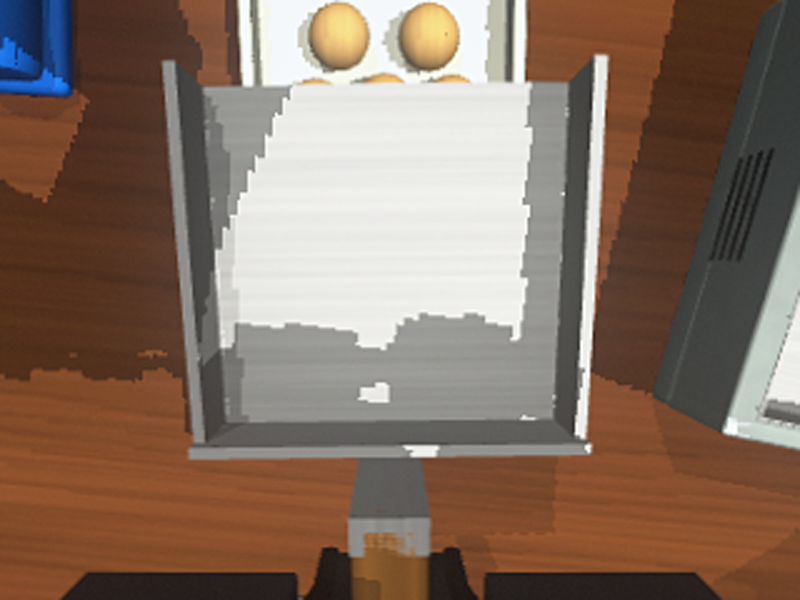

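View pics/t3c.png

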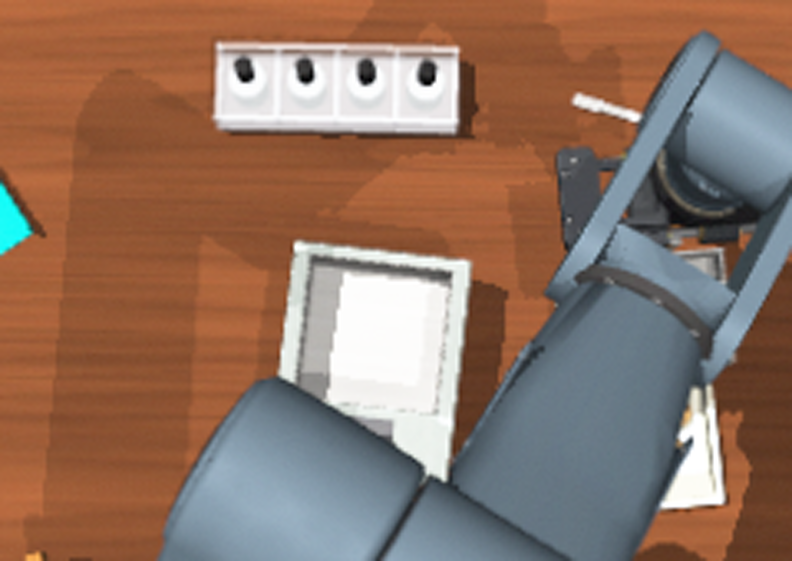

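Run:
```python
from h import *
np.set_printoptions(precision=4,suppress=True)
uv=(np.array([(163,62),(607,56),(203,86),(567,82),(190,459),(591,455)])+.5)/2.5-.5+[100,0]
R,t=scoop_pose('w3',uv);print(R,t,'lip',R@[-.145,0,-.068]+t,np.degrees(np.arctan2(R[1,0],R[0,0])))
# dish wall/rim edges at image top: rim outer left/right, row ~ y=60 crop
p=px2w('w3',(np.array([(240,30),(244,80),(526,30),(523,78)])+.5)/2.5-.5+[100,0],.034);print(p)
print(px2w('w3',(np.array([(339,36),(429,36)])+.5)/2.5-.5+[100,0],.023))
```

```text
err [[0.1, -0.2], [-0.0, -0.0], [-0.2, 0.3], [0.4, 0.0], [-0.0, 0.2], [-0.2, -0.3]]
[[ 0.9941 -0.1081  0.0039]
 [ 0.1081  0.9941  0.0037]
 [-0.0042 -0.0032  1.    ]] [ 0.6314 -0.2271  0.2658] lip [ 0.4869 -0.2431  0.1984] 6.207786100090267
[[ 0.4324 -0.3181  0.034 ]
 [ 0.4541 -0.3151  0.034 ]
 [ 0.4194 -0.1836  0.034 ]
 [ 0.4404 -0.1822  0.034 ]]
[[ 0.4278 -0.2723  0.023 ]
 [ 0.4236 -0.2287  0.023 ]]
```

Call:
{"op": "arm_command", "data": {
  "plan": [
    [[0,0,-1.5],0],
    [[0,0,-3.2],0],
    [[0,0,-5],0],
    [[0,0,-6.5],0],
    [[0,0,-7.3],0]
  ]
}}

```text
time: 4.95
position: [0.609, -0.2266, 0.0641]
tool_rot: [-0.705, -0.034, 0.037, 0.708]
ft_force: [-0.2, 0.3, -1.3]
grip_width: 0.0154
```

Call:
{"op": "arm_command", "data": {
  "plan": [
    [[0,0,-0.1],0],
    [[0,0,-0.15],0],
    [[0,0,-0.2],0],
    [[0,0,-0.2],0]
  ]
}}

```text
time: 5.35
position: [0.6123, -0.2307, 0.0644]
tool_rot: [0.707, 0.036, -0.034, -0.706]
ft_force: [-0.6, -0.1, -1.1]
grip_width: 0.0155
```

Call:
{"op": "arm_command", "data": {
  "plan": [
    [[0,0,-0.04],0],
    [[0,0,-0.08],0],
    [[0,0,-0.08],0]
  ]
}}

```text
time: 5.65
position: [0.6112, -0.2306, 0.0609]
tool_rot: [0.706, 0.035, -0.034, -0.706]
ft_force: [-1.0, -0.4, -1.5]
grip_width: 0.0156
```

Run:
```python
from h import *
o=get_obs(); print({k:np.round(o[k],4) for k in ['time','position','tool_rot','ft_force','moment','grip_width']})
snap('wrist','w4');crop('w4',100,0,420,240,2.5,'w4c')
for i in range(6):
  camera('wrist'); o=get_obs(); print(np.round(o['position'],4),np.round(o['ft_force'],2))
```

```text
{'time': np.float64(5.65), 'position': array([ 0.6112, -0.2306,  0.0609]), 'tool_rot': array([ 0.7063,  0.0347, -0.0345, -0.7062]), 'ft_force': array([-0.9913, -0.3509, -1.4791]), 'moment': array([ 0.0864, -0.0369, -0.0119]), 'grip_width': np.float64(0.0156)}
[ 0.6112 -0.2306  0.0607] [-0.42 -0.16 -1.8 ]
[ 0.6111 -0.2306  0.0606] [-1.13 -0.4  -0.78]
[ 0.6111 -0.2306  0.0606] [-0.02 -0.46 -1.  ]
[ 0.6112 -0.2305  0.0605] [-0.27 -0.03 -1.76]
[ 0.6111 -0.2305  0.0605] [ 0.87  0.21 -0.91]
[ 0.6112 -0.2305  0.0605] [ 0.85 -0.65 -1.36]
```

View pics/w4c.png

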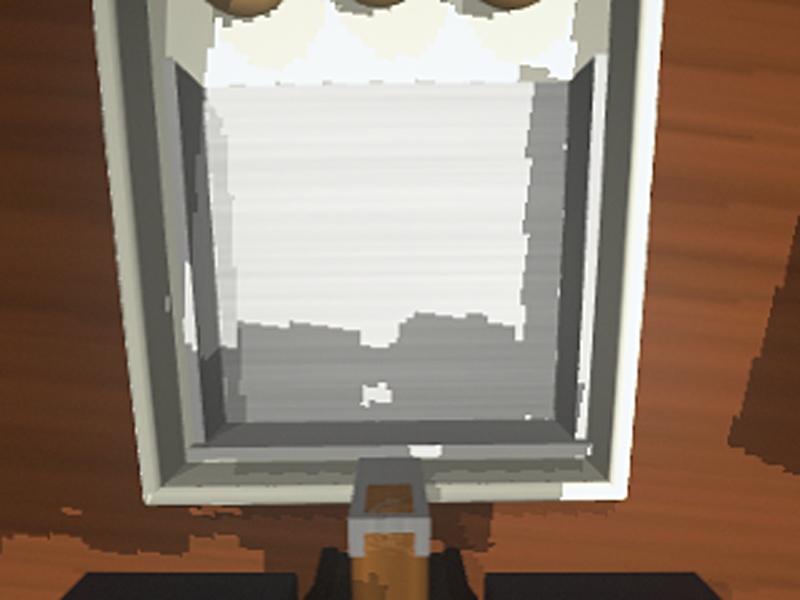

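Call:
{"op": "arm_command", "data": {
  "plan": [
    [[0,0,-0.04],0],
    [[0,0,-0.08],0],
    [[0,0,-0.08],0],
    [[0,0,-0.08],0]
  ]
}}

```text
time: 6.4
position: [0.6114, -0.2305, 0.059]
tool_rot: [0.706, 0.035, -0.035, -0.706]
ft_force: [0.6, 0.3, 1.8]
grip_width: 0.0158
```

Call:
{"op": "arm_command", "data": {
  "plan": [
    [[0,0,-0.03],0],
    [[0,0,-0.04],0],
    [[0,0,-0.04],0],
    [[0,0,-0.04],0]
  ]
}}

```text
time: 6.8
position: [0.6117, -0.2305, 0.0588]
tool_rot: [0.706, 0.035, -0.034, -0.706]
ft_force: [-0.7, 0.7, 7.1]
grip_width: 0.0157
```

Call:
{"op": "arm_command", "data": {
  "plan": [
    [[-0.4,-0.045,0.02],0],
    [[-0.8,-0.09,0.02],0],
    [[-1.2,-0.133,0.02],0],
    [[-1.6,-0.177,0.02],0],
    [[-2.0,-0.22,0.02],0]
  ]
}}

```text
time: 7.3
position: [0.5619, -0.2369, 0.059]
tool_rot: [0.707, 0.036, -0.033, -0.706]
ft_force: [2.9, 1.1, 5.2]
grip_width: 0.0159
```

Run:
```python
from h import *
o=get_obs(); print({k:np.round(o[k],4) for k in ['time','position','tool_rot','ft_force','moment','grip_width']})
snap('wrist','w5');crop('w5',100,0,420,240,2.5,'w5c')
snap('scene','s5');crop('s5',130,160,330,300,4,'s5c')
```

```text
{'time': np.float64(7.3), 'position': array([ 0.5619, -0.2369,  0.059 ]), 'tool_rot': array([ 0.707 ,  0.0357, -0.0331, -0.7056]), 'ft_force': array([2.8812, 1.0931, 5.1647]), 'moment': array([ 0.2362, -0.5888,  0.0112]), 'grip_width': np.float64(0.0159)}
```

View pics/w5c.png

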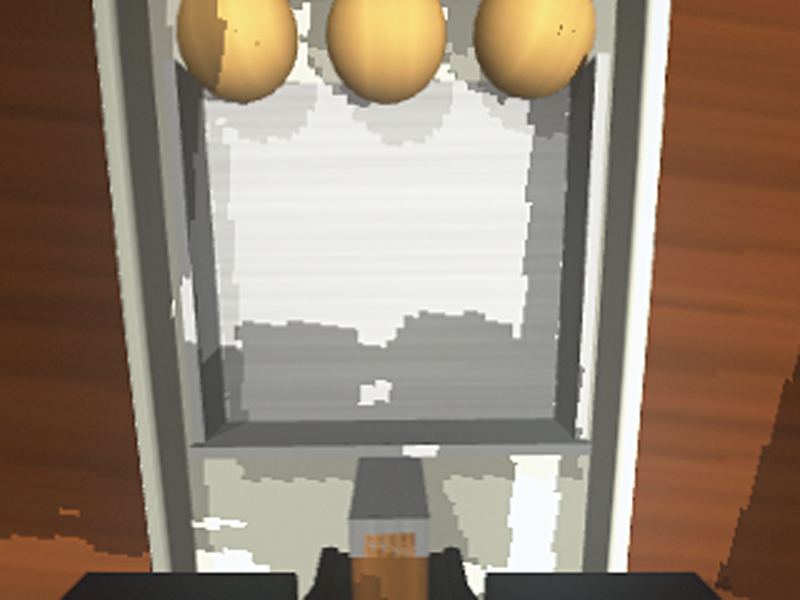

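View pics/s5c.png

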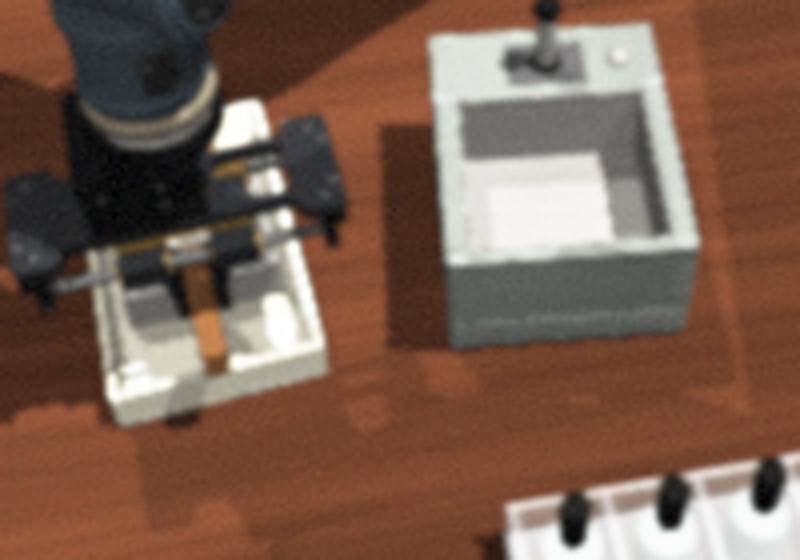

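Run:
```python
from h import *
np.set_printoptions(precision=4,suppress=True)
o=np.array([.4798,-.2452]);u=np.array([.9939,.1102]);v=np.array([-.1102,.9939])
P=px2w('w5',(np.array([(237,45),(386,42),(535,40)])+.5)/2.5-.5+[100,0],.023)[:,:2]-o
print(np.c_[P@u,P@v])
uv=(np.array([(164,62),(606,56),(203,86),(567,82),(190,457),(591,453)])+.5)/2.5-.5+[100,0]
R,t=scoop_pose('w5',uv);l=(R@[-.145,0,-.068]+t);print(l,(l[:2]-o)@u,(l[:2]-o)@v,np.degrees(np.arctan2(R[1,0],R[0,0])),R[2])
```

```text
[[-0.0481 -0.0362]
 [-0.0481  0.0009]
 [-0.0482  0.0379]]
err [[0.0, -0.3], [0.0, -0.2], [0.1, 0.3], [0.1, 0.0], [0.1, 0.4], [-0.4, -0.1]]
[ 0.4384 -0.2493  0.0068] -0.04164500698394293 0.000502648300948437 6.291885773921179 [ 0.0045 -0.0068  1.    ]
```

Call:
{"op": "arm_command", "data": {
  "plan": [
    [[-0.3,-0.033,0],0],
    [[-0.6,-0.067,0],0],
    [[-0.9,-0.1,0],0],
    [[-1.2,-0.133,0],0],
    [[-1.2,-0.133,0],0]
  ]
}}

```text
time: 7.9
position: [0.5309, -0.2403, 0.0589]
tool_rot: [0.707, 0.035, -0.034, -0.706]
ft_force: [0.9, -0.6, 6.5]
grip_width: 0.0155
```

Run:
```python
from h import *
o=get_obs(); print({k:np.round(o[k],4) for k in ['time','position','tool_rot','ft_force','moment','grip_width']})
snap('wrist','w6');crop('w6',100,0,420,240,2.5,'w6c')
```

```text
{'time': np.float64(7.9), 'position': array([ 0.5309, -0.2403,  0.0589]), 'tool_rot': array([ 0.7069,  0.0351, -0.0338, -0.7057]), 'ft_force': array([ 0.8544, -0.5599,  6.5121]), 'moment': array([-0.004 , -0.2838,  0.0588]), 'grip_width': np.float64(0.0155)}
```

View pics/w6c.png

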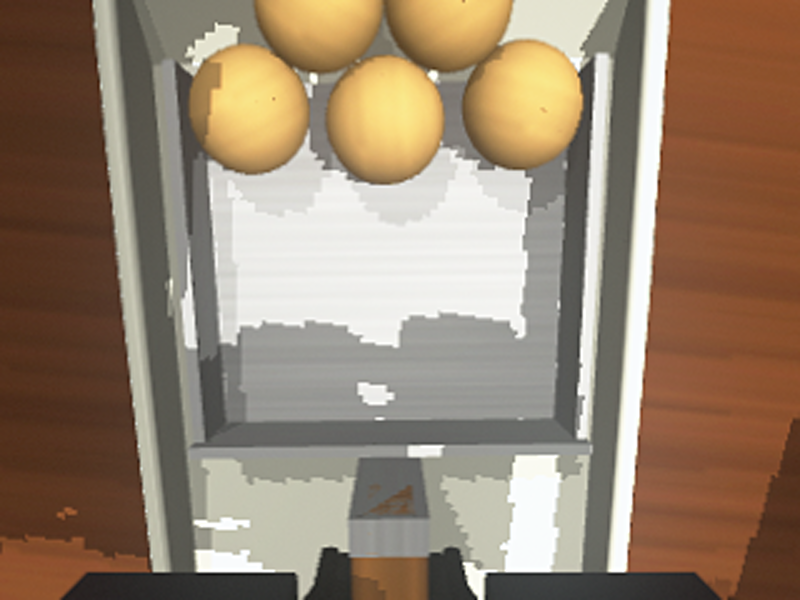

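Call:
{"op": "arm_command", "data": {
  "plan": [
    [[-0.1,-0.01,0],0],
    [[-0.16,-0.02,0],0],
    [[-0.3,-0.03,0.14],0],
    [[-0.44,-0.05,0.28],0],
    [[-0.44,-0.05,0.28],0]
  ]
}}

```text
time: 8.45
position: [0.5186, -0.2402, 0.0649]
tool_rot: [-0.706, -0.034, 0.035, 0.707]
ft_force: [0.5, -0.0, -1.8]
grip_width: 0.0154
```

Run:
```python
from h import *
o=get_obs(); print({k:np.round(o[k],4) for k in ['time','position','tool_rot','ft_force','moment','grip_width']})
snap('wrist','w7');crop('w7',100,0,420,240,2.5,'w7c')
```

```text
{'time': np.float64(8.45), 'position': array([ 0.5186, -0.2402,  0.0649]), 'tool_rot': array([-0.7059, -0.0338,  0.0354,  0.7067]), 'ft_force': array([ 0.5453, -0.0144, -1.755 ]), 'moment': array([ 0.0536, -0.1828, -0.0211]), 'grip_width': np.float64(0.0154)}
```

View pics/w7c.png

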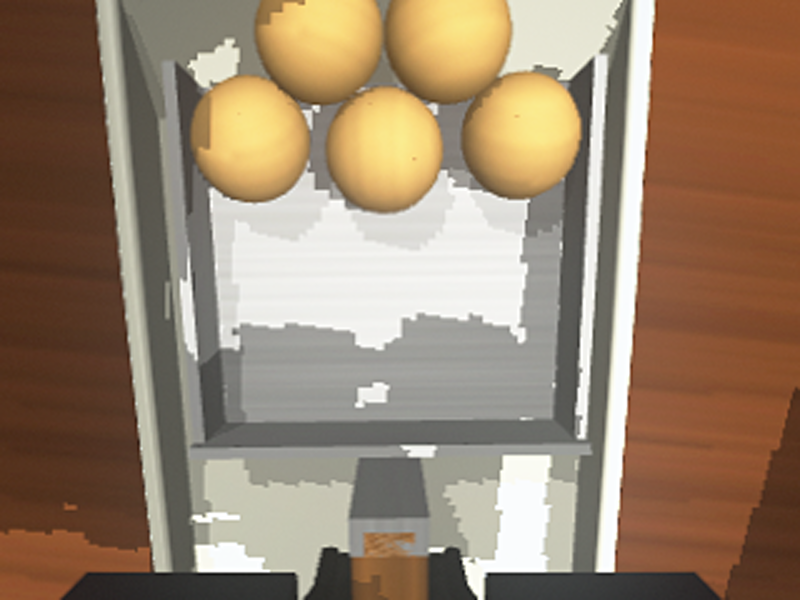

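Call:
{"op": "arm_command", "data": {
  "plan": [
    [[-0.14,-0.015,0.14],0],
    [[-0.28,-0.03,0.28],0],
    [[-0.36,-0.04,0.28],0],
    [[-0.4,-0.045,0.28],0],
    [[-0.4,-0.045,0.28],0]
  ]
}}

```text
time: 9.0
position: [0.5111, -0.2416, 0.0725]
tool_rot: [0.706, 0.035, -0.034, -0.706]
ft_force: [4.5, 2.4, 0.9]
grip_width: 0.0153
```

Run:
```python
from h import *
np.set_printoptions(precision=4,suppress=True)
o=get_obs(); print({k:np.round(o[k],4) for k in ['time','position','tool_rot','ft_force','moment','grip_width']})
snap('wrist','w8');crop('w8',100,0,420,240,2.5,'w8c')
```

```text
{'time': np.float64(9.0), 'position': array([ 0.5111, -0.2416,  0.0725]), 'tool_rot': array([ 0.7064,  0.0351, -0.0336, -0.7062]), 'ft_force': array([4.5215, 2.3561, 0.9039]), 'moment': array([ 0.5151, -0.7254, -0.1598]), 'grip_width': np.float64(0.0153)}
```

View pics/w8c.png

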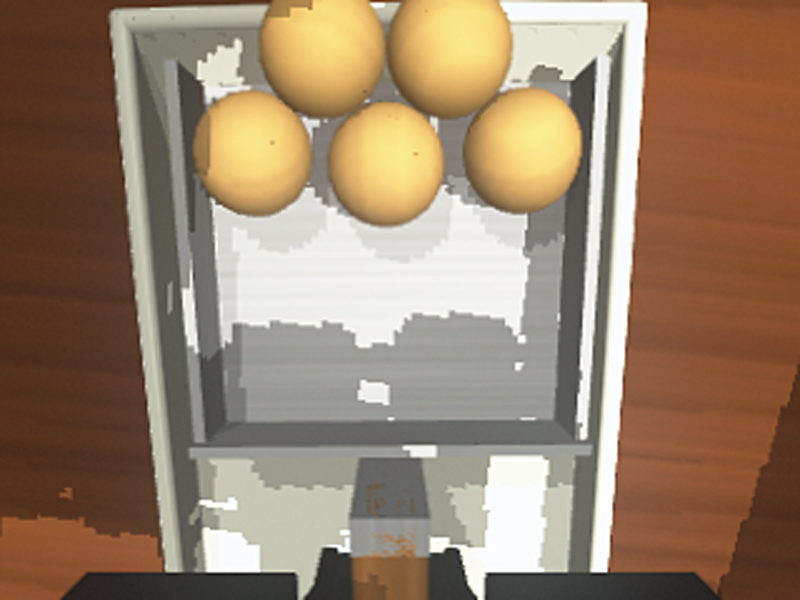

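Call:
{"op": "arm_command", "data": {
  "plan": [
    [[0.05,0.005,-0.14],0],
    [[0.11,0.012,-0.28],0],
    [[0.18,0.02,-0.42],0],
    [[0.25,0.027,-0.54],0],
    [[0.25,0.027,-0.54],0]
  ],
  "force": 25
}}

```text
time: 9.55
position: [0.5171, -0.2413, 0.0583]
tool_rot: [0.707, 0.035, -0.035, -0.706]
ft_force: [5.0, 1.9, 2.5]
grip_width: 0.0159
```

Run:
```python
from h import *
np.set_printoptions(precision=4,suppress=True)
o=get_obs(); print({k:np.round(o[k],4) for k in ['time','position','tool_rot','ft_force','moment','grip_width']})
snap('wrist','w9');crop('w9',100,0,420,240,2.5,'w9c')
```

```text
{'time': np.float64(9.55), 'position': array([ 0.5171, -0.2413,  0.0583]), 'tool_rot': array([ 0.7066,  0.0351, -0.0346, -0.7059]), 'ft_force': array([5.0317, 1.8902, 2.4682]), 'moment': array([ 0.1004, -0.5479,  0.02  ]), 'grip_width': np.float64(0.0159)}
```

View pics/w9c.png

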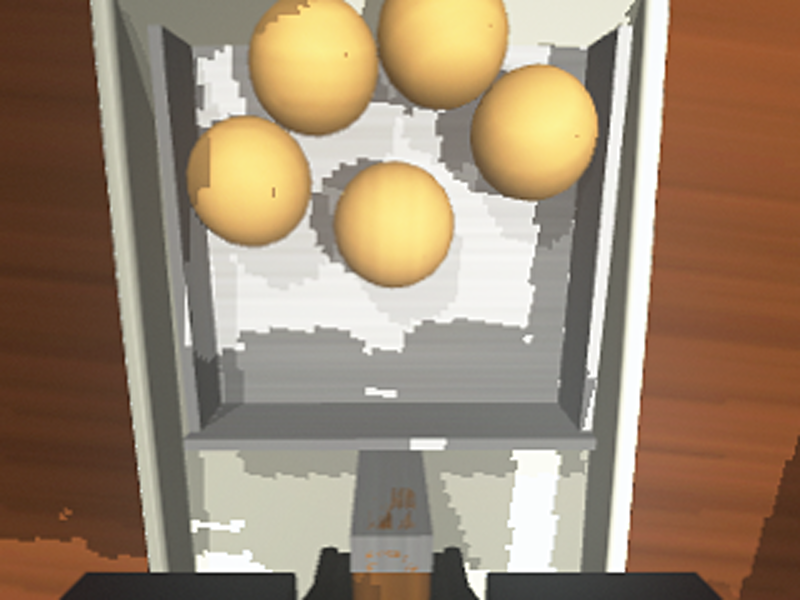

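The scoop has tilted mouth-up and all five balls are rolling to the back. I'll tighten the grip and let them settle.

Call:
{"op": "arm_command", "data": {
  "plan": [
    [[0,0,0],0],
    [[0,0,0],0],
    [[0,0,0],0],
    [[0,0,0],0],
    [[0,0,0],0]
  ],
  "force": 60
}}

```text
time: 10.1
position: [0.517, -0.2414, 0.0588]
tool_rot: [0.707, 0.035, -0.034, -0.706]
ft_force: [4.9, 1.5, 1.5]
grip_width: 0.0154
```

Run:
```python
from h import *
np.set_printoptions(precision=4,suppress=True)
o=get_obs(); print({k:np.round(o[k],4) for k in ['time','position','tool_rot','ft_force','moment','grip_width']})
snap('wrist','w10');crop('w10',100,0,420,240,2.5,'w10c')
```

```text
{'time': np.float64(10.1), 'position': array([ 0.517 , -0.2414,  0.0588]), 'tool_rot': array([ 0.7066,  0.0351, -0.0342, -0.7059]), 'ft_force': array([4.8805, 1.4874, 1.478 ]), 'moment': array([ 0.0941, -0.7188,  0.0135]), 'grip_width': np.float64(0.0154)}
```

View pics/w10c.png

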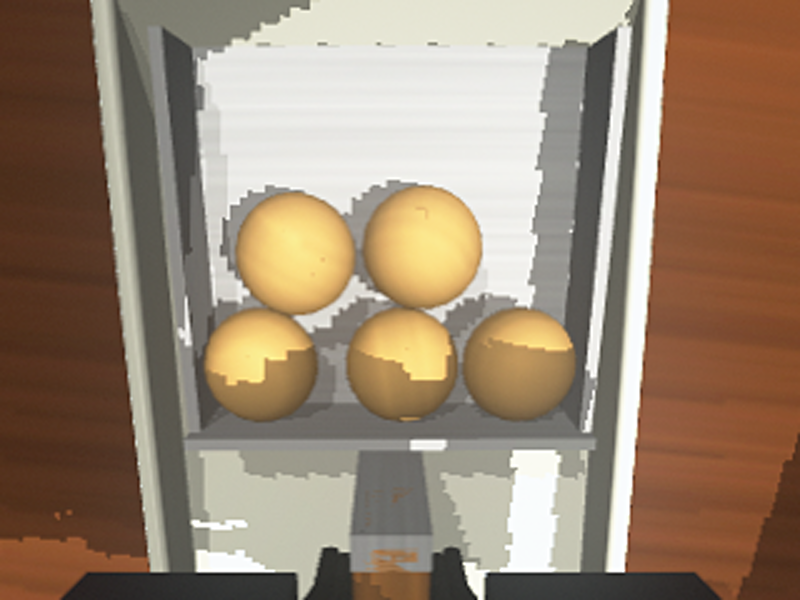

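Call:
{"op": "arm_command", "data": {
  "plan": [
    [[0.04,0.005,0.2],0],
    [[0.08,0.01,0.6],0],
    [[0.1,0.01,1.1],0],
    [[0.1,0.01,1.6],0],
    [[0.1,0.01,2.0],0]
  ]
}}

```text
time: 10.65
position: [0.5189, -0.2409, 0.11]
tool_rot: [0.706, 0.035, -0.035, -0.706]
ft_force: [0.0, -0.5, -1.2]
grip_width: 0.0153
```

Run:
```python
from h import *
np.set_printoptions(precision=4,suppress=True)
o=get_obs(); print({k:np.round(o[k],4) for k in ['time','position','tool_rot','ft_force','moment','grip_width']})
snap('wrist','w11');crop('w11',100,0,420,240,2.5,'w11c')
```

```text
{'time': np.float64(10.65), 'position': array([ 0.5189, -0.2409,  0.11  ]), 'tool_rot': array([ 0.7065,  0.0348, -0.0345, -0.706 ]), 'ft_force': array([ 0.0254, -0.5407, -1.2119]), 'moment': array([ 0.0448, -0.0681,  0.0286]), 'grip_width': np.float64(0.0153)}
```

View pics/w11c.png

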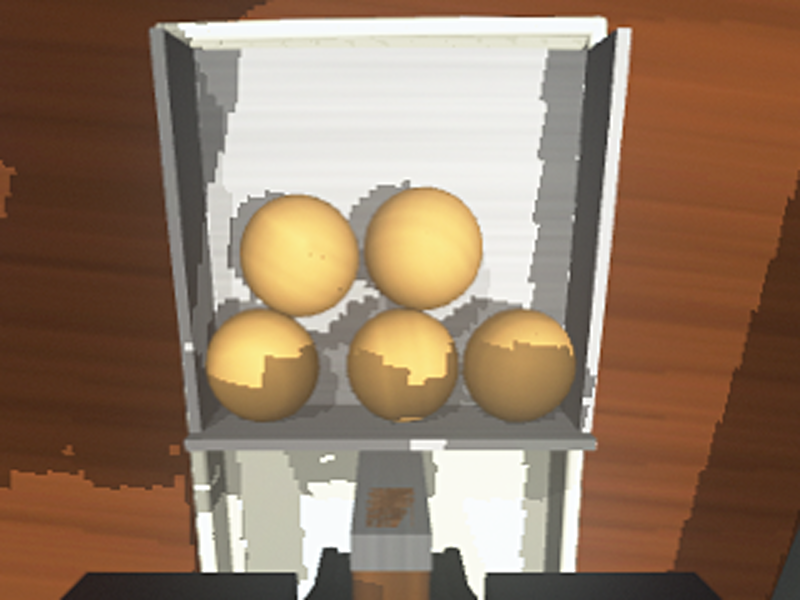

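Call:
{"op": "arm_command", "data": {
  "plan": [
    [[0,0,0.5],0],
    [[0,0,1.4],0],
    [[0,0,2.6],0],
    [[0,0,3.7],0],
    [[0,0,4.5],0]
  ]
}}

```text
time: 11.2
position: [0.5191, -0.2409, 0.2234]
tool_rot: [0.707, 0.035, -0.034, -0.706]
ft_force: [0.5, -0.7, -3.0]
grip_width: 0.0155
```

Call:
{"op": "arm_command", "data": {
  "plan": [
    [[0.05,0.2,0.5],-0.05],
    [[0.15,0.7,1.0],-0.15],
    [[0.3,1.4,1.3],-0.3],
    [[0.5,2.2,1.5],-0.5],
    [[0.75,3.1,1.5],-0.75]
  ]
}}

```text
time: 11.7
position: [0.5376, -0.1616, 0.2589]
tool_rot: [-0.707, -0.011, 0.011, 0.707]
ft_force: [0.5, -0.6, -2.5]
grip_width: 0.0156
```

Call:
{"op": "arm_command", "data": {
  "plan": [
    [[0.25,1.0,0],-0.25],
    [[0.5,2.0,0],-0.5],
    [[0.75,3.0,0],-0.75],
    [[1.0,4.0,0],-1],
    [[1.2,4.9,0],-1.25]
  ]
}}

```text
time: 12.2
position: [0.5669, -0.0382, 0.2579]
tool_rot: [-0.706, 0.028, -0.026, 0.707]
ft_force: [0.5, -0.4, -2.8]
grip_width: 0.0156
```

Call:
{"op": "arm_command", "data": {
  "plan": [
    [[0.2,0.7,0],-0.2],
    [[0.4,1.2,0],-0.3],
    [[0.55,1.5,0],-0.37],
    [[0.65,1.6,0],-0.37],
    [[0.65,1.6,0],-0.37]
  ]
}}

```text
time: 12.7
position: [0.5839, -0.0004, 0.2583]
tool_rot: [0.706, -0.038, 0.038, -0.706]
ft_force: [0.7, 0.7, -2.8]
grip_width: 0.0153
```

Run:
```python
from h import *
np.set_printoptions(precision=4,suppress=True)
o=get_obs(); print({k:np.round(o[k],4) for k in ['time','position','tool_rot','ft_force','moment','grip_width']})
M=Ro.from_quat(o['tool_rot']).as_matrix();print(M[:,0],np.degrees(np.arctan2(M[1,0],M[0,0])))
snap('wrist','w12');crop('w12',100,0,420,240,2.5,'w12c')
```

```text
{'time': np.float64(12.7), 'position': array([ 0.5839, -0.0004,  0.2583]), 'tool_rot': array([ 0.7061, -0.0384,  0.0379, -0.706 ]), 'ft_force': array([ 0.6522,  0.6665, -2.8074]), 'moment': array([-0.0232, -0.1007, -0.0066]), 'grip_width': np.float64(0.0153)}
[ 0.9942 -0.1078 -0.0006] -6.187684041454794
```

View pics/w12c.png

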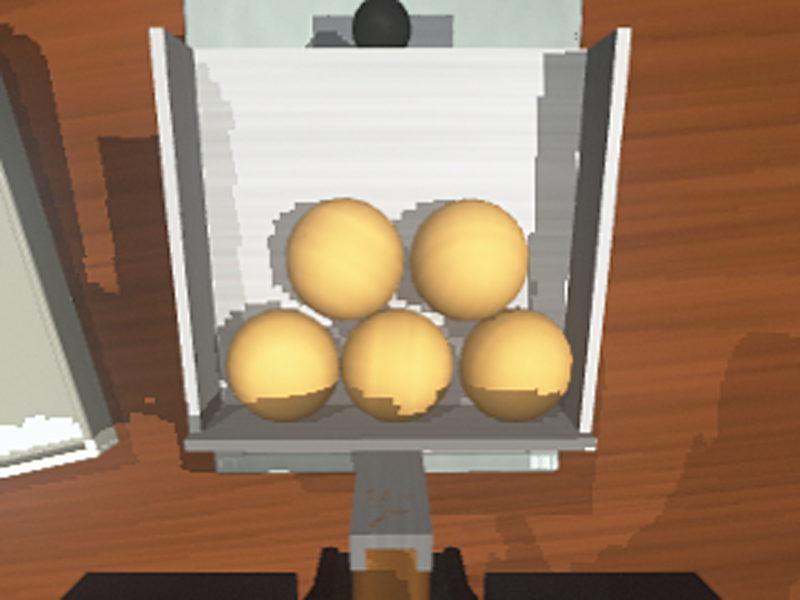

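Call:
{"op": "arm_command", "data": {
  "plan": [
    [[0.05,0,-0.5],0],
    [[0.1,0,-1.3],0],
    [[0.16,0,-2.2],0],
    [[0.16,0,-3.1],0],
    [[0.16,0,-3.7],0]
  ]
}}

```text
time: 13.25
position: [0.5866, -0.0014, 0.1635]
tool_rot: [-0.706, 0.04, -0.038, 0.706]
ft_force: [-0.2, 0.6, -2.1]
grip_width: 0.0154
```

Call:
{"op": "arm_command", "data": {
  "plan": [
    [[0,0,0],0],
    [[0,0,0],0],
    [[0,0,0],0]
  ],
  "force": 12
}}

```text
time: 13.55
position: [0.5887, -0.0012, 0.1668]
tool_rot: [0.706, -0.038, 0.039, -0.706]
ft_force: [0.1, 0.7, -1.2]
grip_width: 0.0158
```

Run:
```python
from h import *
np.set_printoptions(precision=4,suppress=True)
o=get_obs(); print({k:np.round(o[k],4) for k in ['time','position','tool_rot','ft_force','moment','grip_width']})
snap('wrist','w13');crop('w13',100,0,420,240,2.5,'w13c')
```

```text
{'time': np.float64(13.55), 'position': array([ 0.5887, -0.0012,  0.1668]), 'tool_rot': array([ 0.7062, -0.0379,  0.0393, -0.7059]), 'ft_force': array([ 0.1109,  0.6653, -1.2086]), 'moment': array([-0.0071, -0.1391, -0.0039]), 'grip_width': np.float64(0.0158)}
```

View pics/w13c.png

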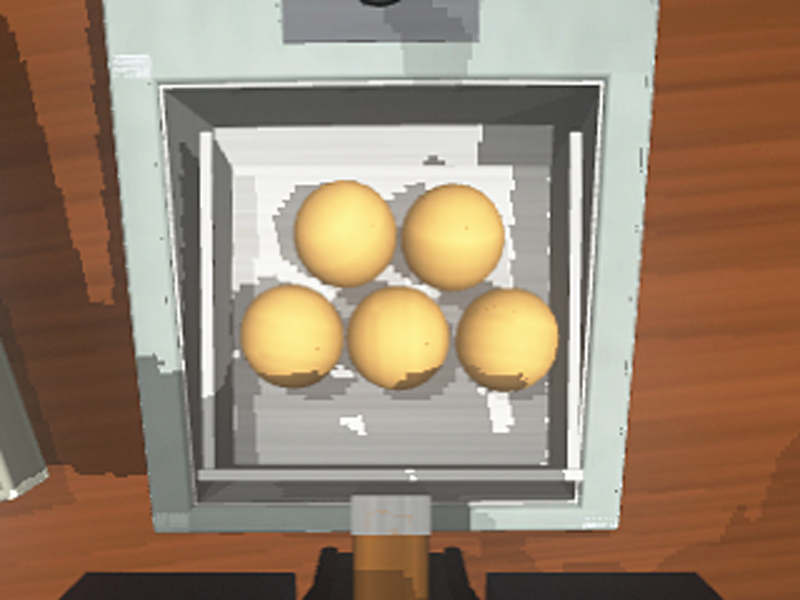

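The scoop is pivoting mouth-down inside the well and the balls are rolling out. I'll hold this grip and keep the pour going.

Call:
{"op": "arm_command", "data": {
  "plan": [
    [[0,0,0],0],
    [[0,0,0],0],
    [[0,0,0],0],
    [[0,0,0],0]
  ],
  "force": 9
}}

```text
time: 14.0
position: [0.588, -0.0007, 0.1663]
tool_rot: [0.706, -0.038, 0.039, -0.706]
ft_force: [0.1, -0.1, -1.7]
grip_width: 0.0158
```

Run:
```python
from h import *
np.set_printoptions(precision=4,suppress=True)
o=get_obs(); print({k:np.round(o[k],4) for k in ['time','position','tool_rot','ft_force','moment','grip_width']})
snap('wrist','w14');crop('w14',100,0,420,240,2.5,'w14c')
```

```text
{'time': np.float64(14.0), 'position': array([ 0.588 , -0.0007,  0.1663]), 'tool_rot': array([ 0.7061, -0.0383,  0.0385, -0.706 ]), 'ft_force': array([ 0.1231, -0.1429, -1.7147]), 'moment': array([ 0.0867, -0.027 ,  0.0249]), 'grip_width': np.float64(0.0158)}
```

View pics/w14c.png

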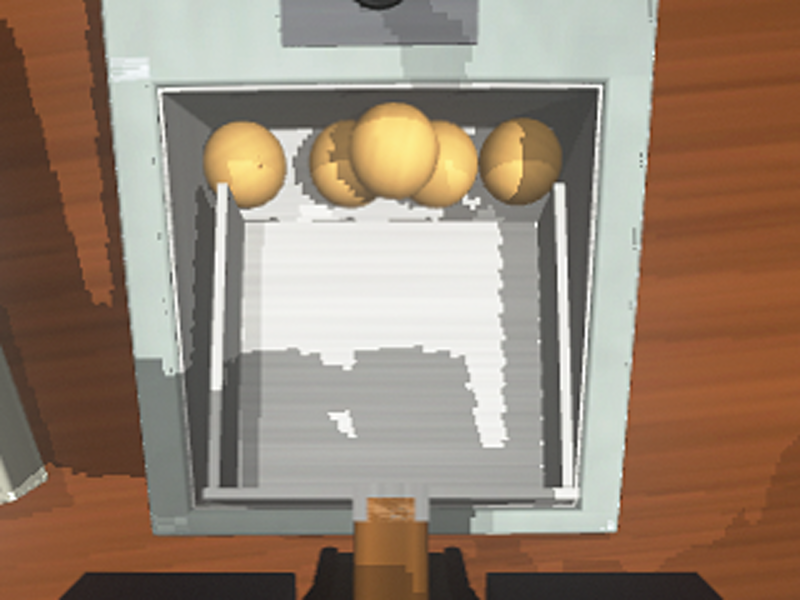

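All five balls are in the well. I'll grip firmly again and lift straight out.

Call:
{"op": "arm_command", "data": {
  "plan": [
    [[0,0,0],0],
    [[0,0,0],0],
    [[0,0,0],0],
    [[0,0,0.3],0],
    [[0,0,0.7],0]
  ],
  "force": 50
}}

```text
time: 14.55
position: [0.5876, -0.0007, 0.1837]
tool_rot: [-0.706, 0.039, -0.038, 0.706]
ft_force: [0.5, -0.5, -2.2]
grip_width: 0.0158
```

Call:
{"op": "arm_command", "data": {
  "plan": [
    [[0,0,0.5],0],
    [[0,0,1.2],0],
    [[0,0,2],0],
    [[0,0,3],0],
    [[0,0,3.6],0]
  ]
}}

```text
time: 15.05
position: [0.589, -0.0009, 0.277]
tool_rot: [0.706, -0.037, 0.04, -0.706]
ft_force: [0.7, -0.2, -0.5]
grip_width: 0.0155
```

Run:
```python
from h import *
np.set_printoptions(precision=4,suppress=True)
o=get_obs(); print({k:np.round(o[k],4) for k in ['time','position','tool_rot','q','ft_force','moment','grip_width']})
snap('wrist','w15');snap('scene','s15');crop('s15',180,80,380,250,4,'s15c')
```

```text
{'time': np.float64(15.05), 'position': array([ 0.589 , -0.0009,  0.277 ]), 'tool_rot': array([ 0.7063, -0.0368,  0.04  , -0.7058]), 'q': array([-0.1911,  0.4191,  1.4639, -0.    ,  1.2541, -1.6533]), 'ft_force': array([ 0.6821, -0.155 , -0.4727]), 'moment': array([-0.0385, -0.0845, -0.0227]), 'grip_width': np.float64(0.0155)}
```

View pics/w15.png

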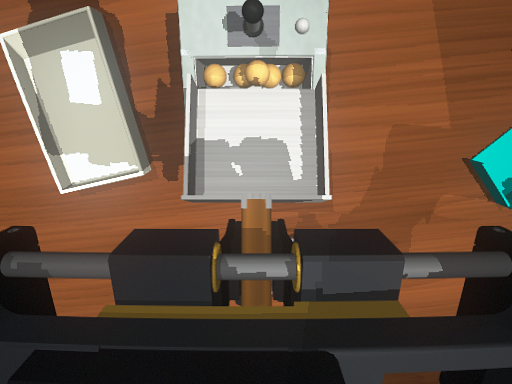

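View pics/s15c.png

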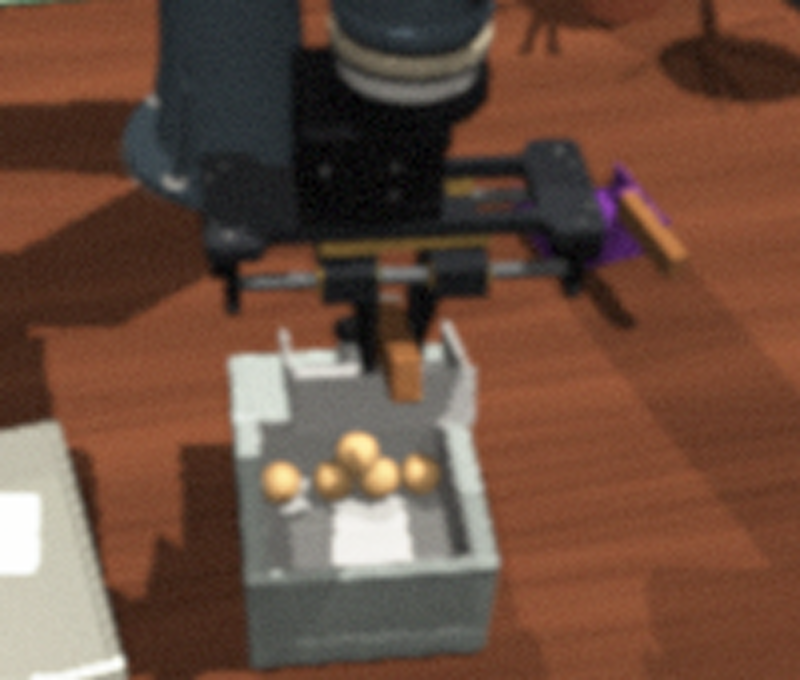

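Call:
{"op": "arm_command", "data": {
  "plan": [
    [[-0.2,1.4,0],0],
    [[-0.5,3.1,0],0],
    [[-0.8,5.0,0],0],
    [[-1.2,6.9,0],0],
    [[-1.5,8.7,-0.5],0]
  ]
}}

```text
time: 15.65
position: [0.5505, 0.2187, 0.2622]
tool_rot: [-0.706, 0.037, -0.04, 0.706]
ft_force: [1.0, -0.4, -1.2]
grip_width: 0.0153
```

Call:
{"op": "arm_command", "data": {
  "plan": [
    [[0,0.4,-0.8],0],
    [[0,0.5,-2.2],0],
    [[0,0.5,-3.4],0],
    [[0,0.5,-4.2],0],
    [[0,0.5,-4.4],0]
  ]
}}

```text
time: 16.15
position: [0.548, 0.2288, 0.148]
tool_rot: [0.707, -0.041, 0.036, -0.705]
ft_force: [-1.2, 1.0, -0.8]
grip_width: 0.0158
```

Run:
```python
from h import *
np.set_printoptions(precision=4,suppress=True)
o=get_obs(); print({k:np.round(o[k],4) for k in ['time','position','tool_rot','ft_force','moment','grip_width']})
snap('wrist','w16');snap('scene','s16');crop('s16',200,80,420,250,3.6,'s16c')
```

```text
{'time': np.float64(16.15), 'position': array([0.548 , 0.2288, 0.148 ]), 'tool_rot': array([ 0.7067, -0.0406,  0.036 , -0.7054]), 'ft_force': array([-1.1723,  0.988 , -0.8188]), 'moment': array([ 0.0624, -0.0104, -0.0551]), 'grip_width': np.float64(0.0158)}
```

View pics/w16.png

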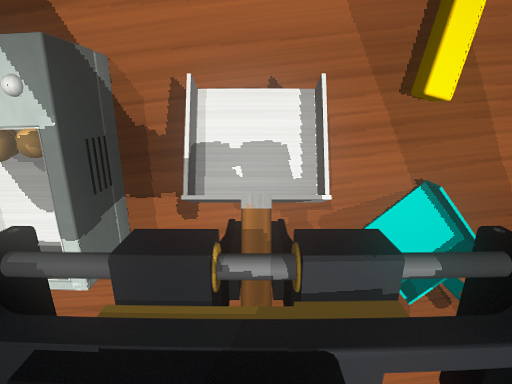

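View pics/s16c.png

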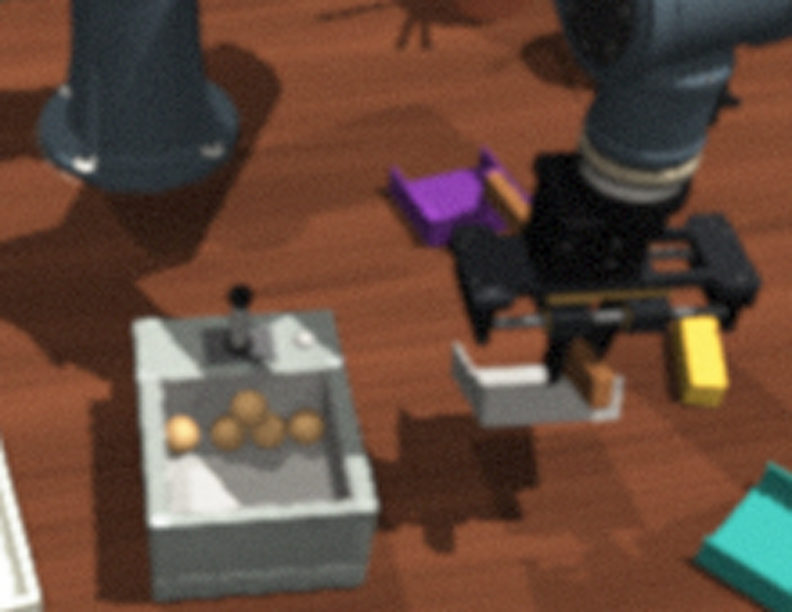

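Call:
{"op": "arm_command", "data": {
  "plan": [
    [[0,0,-0.8],0],
    [[0,0,-1.6],0],
    [[0,0,-2.1],0],
    [[0.03,0,-2.4],0],
    [[0.06,0,-2.7],0]
  ],
  "force": 12
}}

```text
time: 16.75
position: [0.5551, 0.2295, 0.0851]
tool_rot: [-0.706, 0.036, -0.041, 0.706]
ft_force: [3.8, -0.4, 2.8]
grip_width: 0.0161
```

Call:
{"op": "arm_command", "data": {
  "plan": [
    [[0.05,0,-0.3],0],
    [[0.1,0,-0.6],0],
    [[0.15,0,-0.9],0],
    [[0.18,0,-1.1],0],
    [[0.18,0,-1.1],0]
  ],
  "force": 8
}}

```text
time: 17.25
position: [0.5554, 0.2291, 0.0549]
tool_rot: [0.706, -0.039, 0.038, -0.706]
ft_force: [-0.3, 0.8, -0.5]
grip_width: 0.016
```

Run:
```python
from h import *
np.set_printoptions(precision=4,suppress=True)
o=get_obs(); print({k:np.round(o[k],4) for k in ['time','position','tool_rot','ft_force','moment','grip_width']})
snap('wrist','w17');crop('w17',155,10,355,240,3,'w17c')
```

```text
{'time': np.float64(17.25), 'position': array([0.5554, 0.2291, 0.0549]), 'tool_rot': array([ 0.7062, -0.0394,  0.0375, -0.7059]), 'ft_force': array([-0.346 ,  0.794 , -0.4768]), 'moment': array([ 0.0059, -0.0471, -0.0372]), 'grip_width': np.float64(0.016)}
```

View pics/w17c.png

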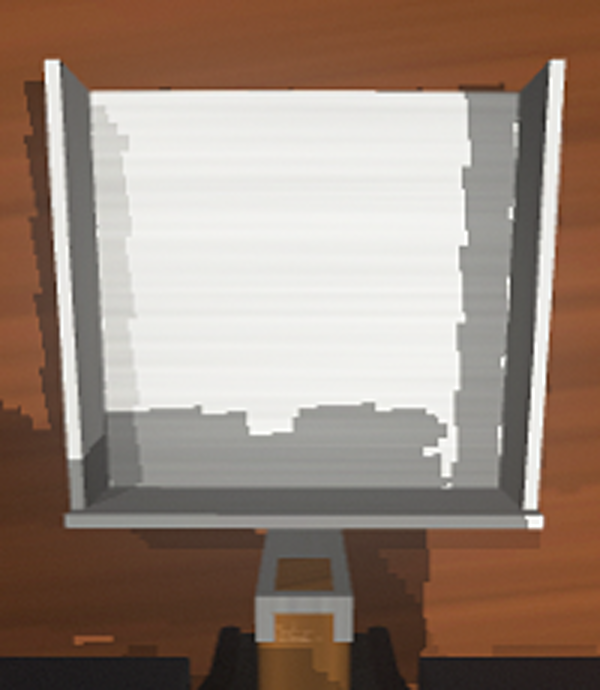

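Call:
{"op": "arm_command", "data": {
  "plan": [
    [[0.02,0,-0.1],0],
    [[0.02,0,-0.2],0],
    [[0.02,0,-0.2],0]
  ]
}}

```text
time: 17.6
position: [0.5573, 0.2293, 0.0513]
tool_rot: [-0.706, 0.038, -0.039, 0.706]
ft_force: [0.7, 0.2, 1.4]
grip_width: 0.0159
```

Call:
{"op": "arm_command", "data": {
  "plan": [
    [[0,0,0],0],
    [[0,0,0],0],
    [[0,0,0],0],
    [[0,0,0],0]
  ],
  "fingers": 0
}}

```text
time: 18.0
position: [0.5567, 0.2293, 0.051]
tool_rot: [0.706, -0.039, 0.038, -0.706]
ft_force: [0.2, -1.2, 0.4]
grip_width: 0.039
```

Call:
{"op": "arm_command", "data": {
  "plan": [
    [[0,0,0.6],0],
    [[0,0,2],0],
    [[0,0,4],0],
    [[0,0,6],0],
    [[0,0,7],0]
  ]
}}

```text
time: 18.5
position: [0.559, 0.2298, 0.2322]
tool_rot: [-0.705, 0.035, -0.041, 0.707]
ft_force: [0.3, 0.2, -0.0]
grip_width: 0.0435
```

Run:
```python
from h import *
np.set_printoptions(precision=4,suppress=True)
o=get_obs(); print({k:np.round(o[k],4) for k in ['time','position','tool_rot','q','ft_force','grip_width']})
snap('wrist','w18');snap('scene','s18');crop('s18',200,80,420,250,3.6,'s18c')
```

```text
{'time': np.float64(18.5), 'position': array([0.559 , 0.2298, 0.2322]), 'tool_rot': array([-0.7052,  0.0354, -0.0413,  0.7069]), 'q': array([ 0.2054,  0.4854,  1.4824,  0.0001,  1.1651, -1.2569]), 'ft_force': array([ 0.2751,  0.207 , -0.0255]), 'grip_width': np.float64(0.0435)}
```

View pics/w18.png

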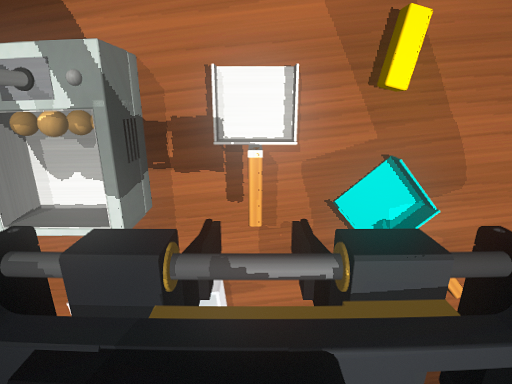

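View pics/s18c.png

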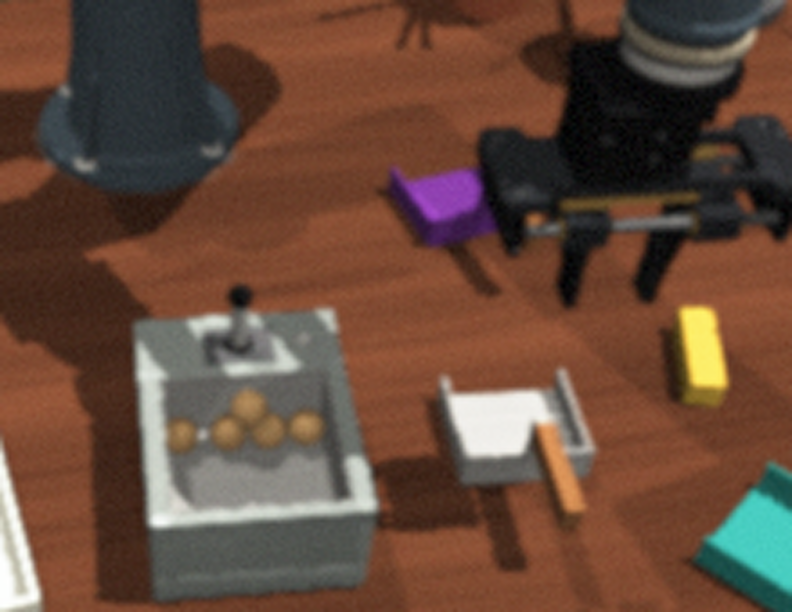

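Call:
{"op": "arm_command", "data": {
  "plan": [
    [[-0.7,-1.5,0],0],
    [[-1.5,-3.1,0],0],
    [[-2.3,-4.8,0],0],
    [[-3.1,-6.4,0],0],
    [[-4,-8.1,0],0]
  ],
  "fingers": -1
}}

```text
time: 19.1
position: [0.4554, 0.0257, 0.2256]
tool_rot: [-0.706, 0.038, -0.038, 0.706]
ft_force: [0.4, -1.2, -0.1]
grip_width: 0.0119
```

Call:
{"op": "arm_command", "data": {
  "plan": [
    [[-0.7,-1.3,0],0],
    [[-1.3,-2.5,0],0],
    [[-1.3,-2.5,0],0],
    [[-1.3,-2.5,0],0],
    [[-1.3,-2.5,0],0]
  ]
}}

```text
time: 19.6
position: [0.4246, -0.0351, 0.2259]
tool_rot: [-0.706, 0.038, -0.038, 0.706]
ft_force: [0.2, 0.1, -0.2]
grip_width: 0.0002
```

Run:
```python
from h import *
np.set_printoptions(precision=4,suppress=True)
o=get_obs(); print({k:np.round(o[k],4) for k in ['time','position','tool_rot','q','ft_force','grip_width']})
snap('wrist','w19');snap('scene','s19');crop('s19',200,80,420,250,3.6,'s19c')
```

```text
{'time': np.float64(19.6), 'position': array([ 0.4246, -0.0351,  0.2259]), 'tool_rot': array([-0.7059,  0.0384, -0.0382,  0.7062]), 'q': array([-0.3464,  0.255 ,  1.9024,  0.0005,  0.9846, -1.8092]), 'ft_force': array([ 0.151 ,  0.0771, -0.1535]), 'grip_width': np.float64(0.0002)}
```

View pics/w19.png

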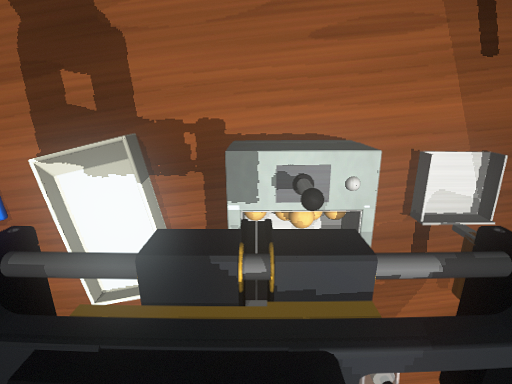

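View pics/s19c.png

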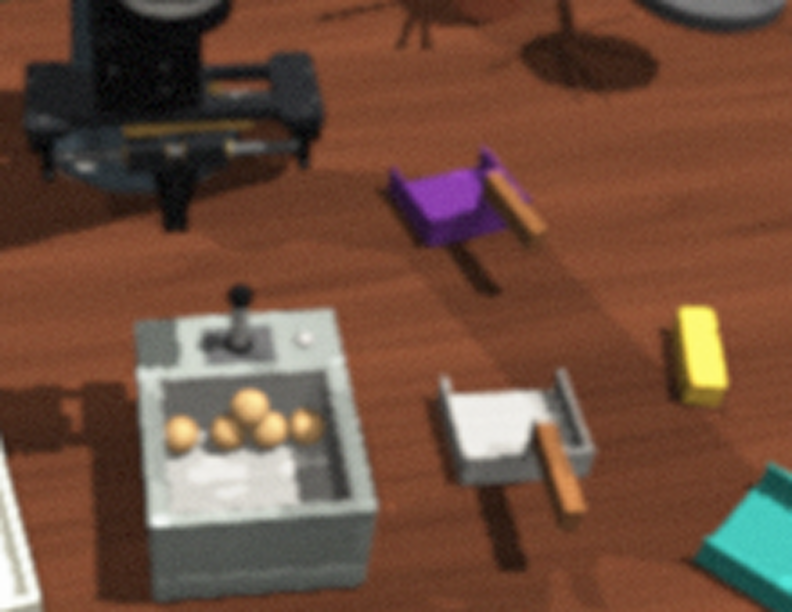

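Run:
```python
from h import *
print(px2w('w19',[(313,200)],.152), px2w('w19',[(353,184)],.105))
```

```text
[[0.43136945 0.01525756 0.152     ]] [[0.43506266 0.06535897 0.105     ]]
```

Call:
{"op": "arm_command", "data": {
  "plan": [
    [[0,0,-1],0],
    [[0,0,-2.2],0],
    [[0,0,-3.2],0],
    [[0,0,-3.7],0],
    [[0,0,-3.7],0]
  ]
}}

```text
time: 20.2
position: [0.4235, -0.0345, 0.1319]
tool_rot: [-0.706, 0.039, -0.036, 0.707]
ft_force: [-0.2, 0.1, 0.6]
grip_width: 0.0005
```

Call:
{"op": "arm_command", "data": {
  "plan": [
    [[0.03,0.4,0],0],
    [[0.06,0.8,0],0],
    [[0.1,1.2,0],0],
    [[0.14,1.5,0],0],
    [[0.16,1.7,0],0]
  ]
}}

```text
time: 20.7
position: [0.4289, 0.0074, 0.1341]
tool_rot: [0.706, -0.037, 0.038, -0.706]
ft_force: [-0.8, -2.8, 0.7]
grip_width: 0.0004
```

Run:
```python
from h import *
o=get_obs(); print({k:np.round(o[k],4) for k in ['time','position','ft_force','grip_width']})
snap('wrist','w20');snap('scene','s20');crop('s20',200,120,350,230,5,'s20c')
```

```text
{'time': np.float64(20.7), 'position': array([0.4289, 0.0074, 0.1341]), 'ft_force': array([-0.8001, -2.8184,  0.6929]), 'grip_width': np.float64(0.0004)}
```

View pics/w20.png

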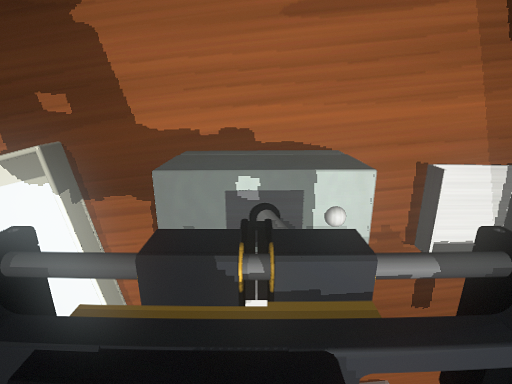

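View pics/s20c.png

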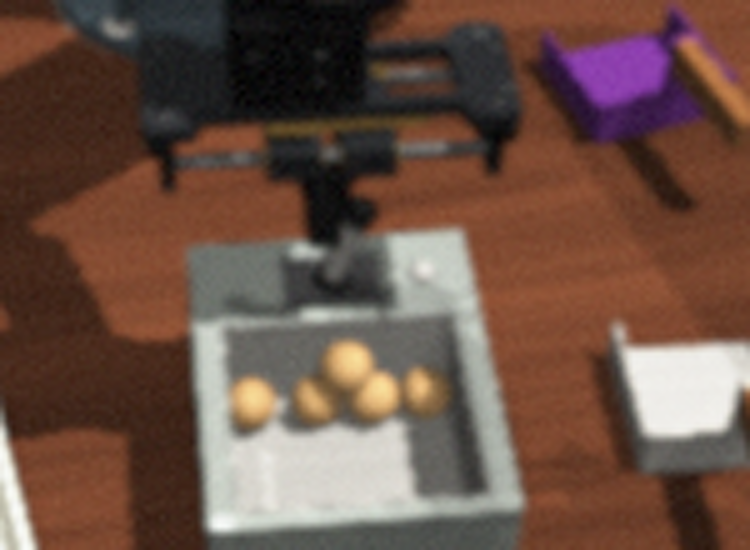

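Run:
```python
from h import *
a=px2w('s20',[(357/5+200,210/5+120)],.147)[0]; b=px2w('s19',[(239/3.6+200,296/3.6+80)],.152)[0]
print(a,b,np.arcsin(np.linalg.norm(a-b)/.052))
```

```text
[0.42709551 0.02871344 0.147     ] [0.43062497 0.01379184 0.152     ] 0.3153542107402484
```

Call:
{"op": "arm_command", "data": {
  "plan": [
    [[0.01,0.08,0],0],
    [[0.01,0.14,0],0],
    [[0.01,0.14,0],0],
    [[0.01,0.14,0],0],
    [[0.01,0.14,0],0]
  ]
}}

```text
time: 21.3
position: [0.429, 0.01, 0.1336]
tool_rot: [0.706, -0.038, 0.039, -0.706]
ft_force: [-1.2, -1.9, 1.7]
grip_width: 0.0007
```

Run:
```python
from h import *
o=get_obs(); print({k:np.round(o[k],4) for k in ['time','position','ft_force','grip_width']})
snap('scene','s21');crop('s21',230,130,310,190,9,'s21c')
for i in range(4):
  camera('top');print(get_obs()['ft_force'])
```

```text
{'time': np.float64(21.3), 'position': array([0.429 , 0.01  , 0.1336]), 'ft_force': array([-1.2292, -1.9219,  1.6537]), 'grip_width': np.float64(0.0007)}
[-0.03734181 -1.78511115  1.73556677]
[-0.89155774 -2.38311918  1.64746792]
[-0.14258796 -2.64178506  1.31822934]
[ 0.33879461 -3.97620438  2.3222619 ]
```

View pics/s21c.png

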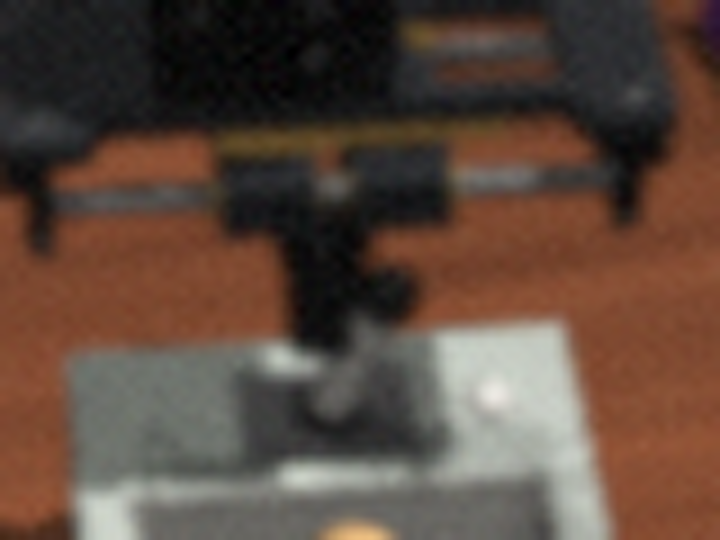

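Call:
{"op": "arm_command", "data": {
  "plan": [
    [[0.01,0.1,0],0],
    [[0.01,0.14,0],0],
    [[0.01,0.14,0],0],
    [[0.01,0.14,0],0],
    [[0.01,0.14,0],0]
  ]
}}

```text
time: 22.05
position: [0.429, 0.0137, 0.1335]
tool_rot: [0.706, -0.038, 0.038, -0.706]
ft_force: [1.3, -3.3, -1.5]
grip_width: 0.0008
```

Call:
{"op": "arm_command", "data": {
  "plan": [
    [[0,0,0],0],
    [[0,0,0],0],
    [[0,0,0],0],
    [[0,0,0],0],
    [[0,0,0],0]
  ]
}}

```text
time: 22.55
position: [0.429, 0.0137, 0.1336]
tool_rot: [0.706, -0.038, 0.038, -0.706]
ft_force: [0.9, -4.2, -1.0]
grip_width: 0.0005
```

Call:
{"op": "arm_command", "data": {
  "plan": [
    [[0,0,0],0],
    [[0,0,0],0],
    [[0,0,0],0],
    [[0,0,0],0],
    [[0,0,0],0]
  ]
}}

```text
time: 23.05
position: [0.4289, 0.0138, 0.1336]
tool_rot: [0.706, -0.038, 0.038, -0.706]
ft_force: [0.4, -4.3, -0.6]
grip_width: 0.0002
```

Run:
```python
from h import *
o=get_obs(); print({k:np.round(o[k],4) for k in ['time','position','ft_force','grip_width']})
snap('scene','s22');crop('s22',230,130,310,190,9,'s22c')
for y in [.3,.4,.5,.6]:
  import math
  v=np.array([.098,.995]);k=np.array([.4312,.0148])+v*.052*math.sin(y)
  p=w2px('s22',[[*k,.1+.052*math.cos(y)]])[0];print(y,(p-[230,130])*9+4)
```

```text
{'time': np.float64(23.05), 'position': array([0.4289, 0.0138, 0.1336]), 'ft_force': array([ 0.4039, -4.2832, -0.6477]), 'grip_width': np.float64(0.0002)}
0.3 [385.3784427  297.40673814]
0.4 [401.13329256 300.73261128]
0.5 [416.10523121 305.23714439]
0.6 [430.13514469 310.86363271]
```

View pics/s22c.png

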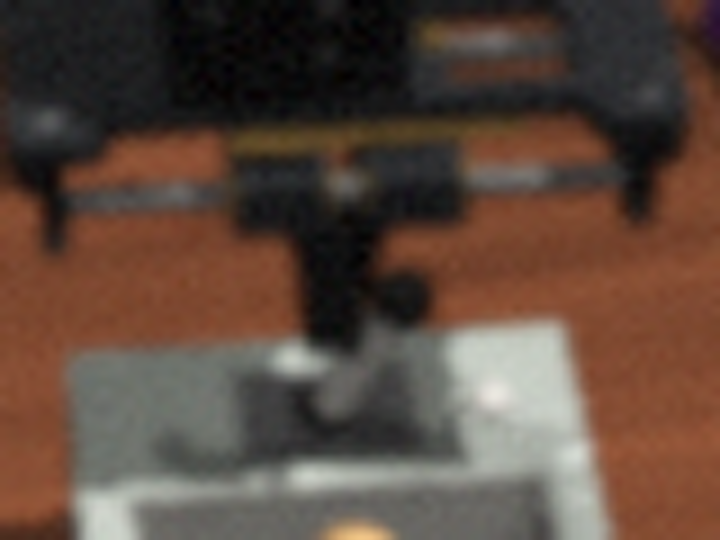

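Call:
{"op": "arm_command", "data": {
  "plan": [
    [[0.01,0.08,0],0],
    [[0.01,0.08,0],0],
    [[0.01,0.08,0],0],
    [[0.01,0.08,0],0],
    [[0.01,0.08,0],0]
  ]
}}

```text
time: 23.6
position: [0.4289, 0.0158, 0.1335]
tool_rot: [-0.706, 0.039, -0.038, 0.706]
ft_force: [-0.0, -4.2, 0.6]
grip_width: 0.0003
```

Call:
{"op": "arm_command", "data": {
  "plan": [
    [[0,0,0],0],
    [[0,0,0],0],
    [[0,0,0],0],
    [[0,0,0],0],
    [[0,0,0],0]
  ]
}}

```text
time: 24.1
position: [0.429, 0.0158, 0.1335]
tool_rot: [-0.706, 0.039, -0.038, 0.706]
ft_force: [-0.3, -3.9, -0.1]
grip_width: 0.0008
```

Call:
{"op": "arm_command", "data": {
  "plan": [
    [[-0.02,-0.4,0],0],
    [[-0.06,-0.9,0],0],
    [[-0.12,-1.5,0],0],
    [[-0.2,-2.1,0],0],
    [[-0.2,-2.1,0],0]
  ]
}}

```text
time: 24.6
position: [0.4241, -0.0382, 0.1335]
tool_rot: [-0.706, 0.04, -0.04, 0.706]
ft_force: [0.7, -0.3, -0.2]
grip_width: 0.0003
```

Call:
{"op": "arm_command", "data": {
  "plan": [
    [[0,0,0.8],0],
    [[0,0,2.2],0],
    [[0,0,4],0],
    [[0,0,5],0],
    [[0,0,5],0]
  ]
}}

```text
time: 25.1
position: [0.4263, -0.037, 0.2619]
tool_rot: [0.707, -0.036, 0.041, -0.706]
ft_force: [0.3, 0.0, -0.8]
grip_width: 0.0006
```

Run:
```python
from h import *
np.set_printoptions(precision=4,suppress=True)
o=get_obs(); print({k:np.round(o[k],4) for k in ['time','position','ft_force','grip_width','joint_velocities']})
snap('scene','s23');crop('s23',130,80,430,330,2.6,'s23c');snap('top','t23');snap('wrist','w23')
crop('s23',200,120,400,260,4,'s23d')
```

```text
{'time': np.float64(25.1), 'position': array([ 0.4263, -0.037 ,  0.2619]), 'ft_force': array([ 0.3177,  0.047 , -0.8094]), 'grip_width': np.float64(0.0006), 'joint_velocities': array([-0.0032,  0.0566,  0.0716, -0.0029, -0.0488,  0.0015])}
```

View pics/s23c.png

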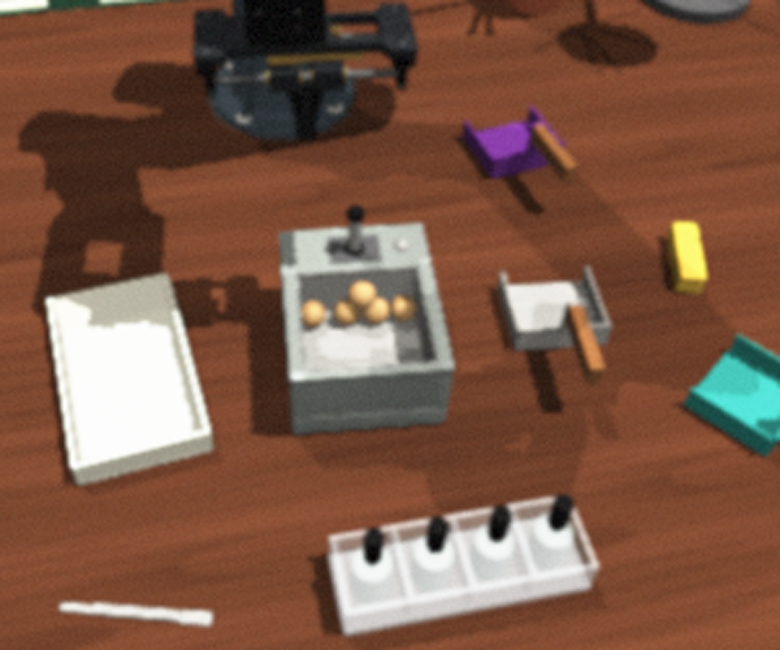

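View pics/s23d.png

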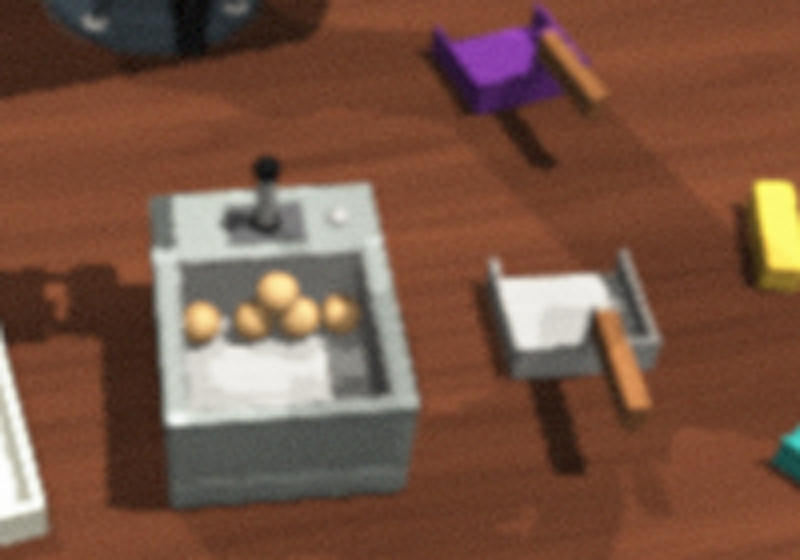

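View pics/t23.png

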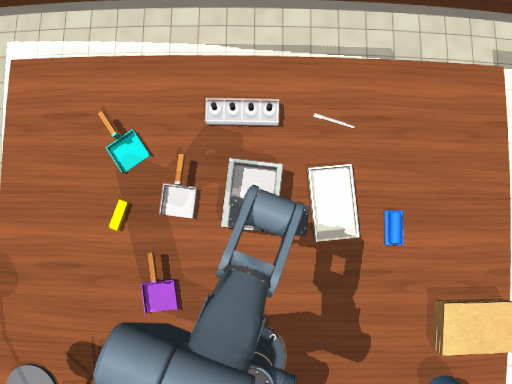

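The toggle is upright again, all five balls are in the well, the scoop stands level on the sill, and the bystanders are where they started. Handing in.

```bash
python3 -c "
from rig import hand_in
print(hand_in())"
```

```text
the job is handed in; nothing more can be done
None
```

The job is finished and handed in at about 25 s of the 72 s allowed; `hand_in()` gave no verdict.

- **Balls:** I scooped up all five in one pass, carried them with the scoop tilted mouth-up, and poured them into the well. The last pictures show all five in the well, one resting on two others. I estimate the top one's centre at about 75 mm, under the 96 mm limit. The dish is empty and nothing was spilled.
- **Scoop:** It stands level on the bare sill, released, between the shaker and the buffer. I judged this by eye from the last pictures. I did not compute its tilt or height after letting go.
- **Toggle:** I pushed it towards the pip with the shut fingers and held it there for about 3 s. It then sprang back upright.
    - **Angle check:** the estimates disagreed a little. The pictures gave about 0.3–0.4 rad, while the push force of about 4 N suggested more than 0.5 rad. I pushed a little further after the 0.4 reading and held that for 1 s, so it should be past 0.3 either way.
- **Bystanders:** The rack, buffer, rest and pusher appear at the same places in the first and last top views. The arm is clear of everything.

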